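# Pull apart the stuck specimen pots and sort them into their dishes

## Robot

A 6-joint arm with a two-finger parallel gripper is mounted at the origin on the work surface. World frame = base frame: x ahead of the robot, y to its left, z up, the work surface at z = 0. Lengths are in mm, angles in rad, forces in N, time in s.
With the tool pointing down it reaches from about 300 to 750 mm from the base axis. Payload 8.5 kg.
Tool frame: the origin (TCP) lies between the finger pads; the fingertips stand r.nose_length ahead of it and the grasp point (between the pads) lies 2 mm behind it (r.nose_length is the distance from the TCP to the fingertips, in mm); z points along the fingers, y is the line along which they close (so a half turn about z gives the same grasp; the last joint's range is limited). The gripper opens to 85 mm and grips with 20 to 120 N. Pads are 22 mm wide; open, the fingers measure 114 mm over their backs; the gripper's body (76 mm by 85 mm) begins 54 mm behind the grasp point. The pads swing forward as they close: fully open they stand 13 mm farther back than shut.
Start: joints at [1.106, 0.381, 1.297, -0, 1.464, -0.215], TCP at [135.958, 532.913, 248.322] pointing down, gripper open.
Joint ranges: [-3.11, 3.11], [-0.89, 2.33], [0.22, 2.48], [-1.42, 4.56], [0.17, 2.85], [-2.88, 2.88]. Speed limits (rad/s): [2.39, 2.39, 3.14, 3.14, 3.14, 3.14].

## Interface

Orientations are given as a unit quaternion [w, x, y, z].
In Python, from workcell import get_obs, viewer, r gives the robot as it stands.
- The arm moves only by the tool drive_tool, never from a script. Its argument "increments" is a list of rows, each an object of numbers: "x", "y", "z": the shift along the tool's x, y, z as a fraction of full scale; "rx", "ry", "rz": the turn, a rotation vector about the tool's x, y, z as a fraction of full scale; "gripper": the opening, from -1 (shut) to 1 (fully open). A call has 1 to 12 rows; each row shifts and turns the commanded pose from where the row before left it, along the tool's axes as they then stand; what a row does not reach is not made up. Full scale, the value 1, is 1 m for a shift and 2 pi rad for a turn. A row lasts 1/12 s, in which the tool goes at most 41.7 mm and 7.16 degrees, less where a joint would pass 70% of its speed; a pose out of reach is approached as far as the arm can. A call with a number of a shift or a turn outside -1 to 1 is refused whole. A call with a gripper value outside its range is refused whole. The fingers move at their own pace and stop on an object; the grip force is fixed at half the most. Time passes only in rows, so rows that do not move let the fingers close. It gives the time, the measured TCP pose, the force, the opening and the grip force at its end, in the units of the state.
- get_obs(): the state, without advancing time (a new reading comes with each control period).
- viewer.capture(name): name is "scene" or "top"; returns a dict with "frame" (384x512x3 uint8, red, green, blue), "fx", "fy", "cx", "cy" (pixels), "cam_to_world" (4x4, takes a point from camera to world coordinates). Camera axes: x right, y up, looking along -z (the intrinsics and any distortion apply to the point x, -y, -z); pixel columns grow to the right and rows downward; lengths in mm; the calibration is good to about 2 mm. A picture is of the moment at which its call begins. There is no depth.
- r.close_job(): hands the job in; it is judged then, once.
The state is a dict: "clock": time; "joint_positions": joint angles; "joint_velocities": joint speeds; "joint_torque": joint torques, N m; "eef_pos": TCP position; "ee_rot": TCP orientation; "contact_force": force on the tool from outside, world axes, zero at the start; "moment": the same for the moment, N m; "gripper_width": opening from 0.0 (shut) to 1.0 (fully open); "gripper_force": force on a finger pad.
Only numpy, scipy, OpenCV 4.12 (cv2) and the standard library are available. Lean on these libraries where they do the work, as an engineer would, in place of code of your own. Each camera call takes 0.05 s, during which the arm holds its last target. There are 200 camera calls.

## Task

Three aluminium pots are jammed one inside another. Pull them apart (the grey bracket can hold the outer pot down by its collar) and stand each pot upright, mouth up, in the dish of its size: small in the smallest dish, medium in the middle one, large in the largest. Set them down gently, never let a pot tip over, and leave the other things on the bench where they are.

Things in the scene. Friction and masses are not known exactly. Their poses are not given: they have to be found in the camera images.
- pot_large: Bare aluminium round pot, mouth up, walls and floor 4 mm; origin: centre of its underside, z along its axis. Widest and lowest: 60 mm outside diameter, 70 mm high, collar at the top edge 70 mm diameter, 8 mm tall; bore 52 mm; 0.19 kg. At the start it stands on the table with the other two nested in it.
- pot_medium: Bare aluminium round pot, mouth up, walls and floor 4 mm; origin: centre of its underside, z along its axis. 46 mm diameter, 100 mm high, top collar 54 mm diameter, 8 mm tall; 0.17 kg. Starts on the large pot's floor, 34 mm of it showing. Four sprung nubs round it, 45 mm up (3.5 mm proud), grip the large pot: 10 to 20 N to pull out over the first 30 mm; rises 66 mm to come clear.
- pot_small: Bare aluminium round pot, mouth up, walls and floor 4 mm; origin: centre of its underside, z along its axis. Narrowest: 34 mm diameter, 128 mm high, no collar; 0.14 kg. Starts on the medium pot's floor, top 32 mm above it. Four sprung nubs 72 mm up (3 mm proud) grip the medium pot: 6 to 13 N, less than medium in large, over the first 35 mm; clear after 96 mm. Lifting it lifts the stack.
- bracket: Grey hold-down bracket fixed to the table, 95 mm long (x), 154 mm wide over its feet, 84 mm high: a straight channel 76 mm wide between two walls, entered at its -x end. A lip along each wall's top (underside 76 mm, top 84 mm up) reaches inwards; 58 mm gap between lips, open above and at both ends. Origin: on the table, mid-channel; x points into the channel.
- bracket_slot (a point): Point on the table, same as the bracket's origin, where the large pot's axis belongs: standing there, slid in level along +x, its collar lies under both lips (6 mm play), which hold it down while an inner pot is pulled up. A stop bar 30 mm high across the far end has its near face 32.5 mm beyond this point.
- dish_small: Shallow round steel dish fixed to the table, 62 mm outside diameter, rim 10 mm high and 4 mm thick, floor 4 mm above the table; the smallest of the three, for the small pot. Origin: centre of its underside. The three dishes swap places between starts.
- dish_medium: Shallow round steel dish fixed to the table, 76 mm outside diameter, rim 10 mm high and 4 mm thick, floor 4 mm above the table; the middle one of the three, for the medium pot. Origin: centre of its underside. The three dishes swap places between starts.
- dish_large: Shallow round steel dish fixed to the table, 90 mm outside diameter, rim 10 mm high and 4 mm thick, floor 4 mm above the table; the largest of the three, for the large pot. Origin: centre of its underside. The three dishes swap places between starts.
- oil_bottle: Bystander, loose: amber glass bottle with black cap, 38 mm diameter, 85 mm high. Origin: centre of its underside.
- stain_jar: Bystander, loose: clear glass jar, 56 mm diameter, 75 mm high. Origin: centre of its underside.
- slide_mailer: Bystander, loose: white plastic box lying flat, 85 x 32 x 22 mm. Origin: centre of its underside.
- slide_box: Bystander, loose: green slide box, 100 x 85 mm, 34 mm high. Origin: centre of its underside.
- beaker: Bystander, loose: clear glass beaker, rim 64 mm, 80 mm high. Origin: centre of its underside.
- tally_counter: Bystander, loose: steel tally counter, 48 mm diameter, 42 mm high with its black button. Origin: centre of its underside.
- specimen_jar: Bystander, loose: clear plastic jar with a white cap, 44 mm diameter, 55 mm high. Origin: centre of its underside.
- swab_brush: Bystander, loose: hand brush lying flat, 160 mm long along its x axis. Origin: near the middle of its underside.

How it is judged (in metres and radians):
At the end, for the whole second after the job is handed in: Each pot stands in the dish of its size: axis within 18 mm of the dish's centre, underside less than 8 mm above the table (on the dish's floor), tilted less than 0.08 rad, at rest (horizontal distance between pot_small and dish_small below 0.018 m and height (world z) of each of pot_small, pot_medium, pot_large below 0.008 m and angle between each of pot_small, pot_medium, pot_large's own z axis and vertical below 0.08 rad and linear speed of each of pot_small, pot_medium, pot_large below 0.03 m/s and horizontal distance between pot_medium and dish_medium below 0.018 m and horizontal distance between pot_large and dish_large below 0.018 m); the robot touches nothing.
It fails at once if a pot was tipped over (more than 0.6 rad) (angle between any of pot_small, pot_medium, pot_large's own z axis and vertical above 0.6 rad).
It fails at once if a pot was dropped or rammed into its dish (moving faster than 0.5 m/s with its underside less than 20 mm above the table, over its dish) ((horizontal distance between pot_small and dish_small below 0.03 m and height (world z) of pot_small below 0.02 m and linear speed of pot_small above 0.5 m/s) or (horizontal distance between pot_medium and dish_medium below 0.03 m and height (world z) of pot_medium below 0.02 m and linear speed of pot_medium above 0.5 m/s) or (horizontal distance between pot_large and dish_large below 0.03 m and height (world z) of pot_large below 0.02 m and linear speed of pot_large above 0.5 m/s)).
It fails at once if another thing on the bench was disturbed (moved more than 25 mm) (distance of any of oil_bottle, stain_jar, slide_mailer, slide_box, beaker, tally_counter, specimen_jar, swab_brush from where it was at the start of the episode above 0.025 m).
It also fails if it takes over 67 s, if anything falls off the work surface, if the arm or the gripper's body presses on something with over 40 N, if the wrist force passes 120 N, or if a joint passes its speed limit or range.

## Working session

There is one attempt and no reset: what is moved stays moved. The work goes in short steps, Python scripts to look and compute and a tool call to move; the robot and the scene stay as the last step left them, time stands still between calls to the robot, and variables do not carry over. Pictures are saved under pics/ and viewed, at most 10 in all, crops included, and the job is handed in when it is done.

Besides the shell and the picture viewer there is one more tool, called by a JSON object that holds its "api" and its "payload", one argument or row to a line. drive_tool: Moves the arm, as the interface text tells. Its arguments: {"type":"object","properties":{"increments":{"type":"array"}},"required":["increments"]}

```bash
mkdir -p pics; ls; cat > h.py <<'E'
import numpy as np, cv2
from workcell import get_obs, viewer, r
def cap(n):
    c=viewer.capture(n); return c
def ray(c,u,v):
    T=np.array(c["cam_to_world"]); d=np.array([(u-c["cx"])/c["fx"],-(v-c["cy"])/c["fy"],-1.])
    return T[:3,3],T[:3,:3]@d
def at(c,u,v,z):
    o,d=ray(c,u,v); return o+d*(z-o[2])/d[2]
def proj(c,p):
    T=np.array(c["cam_to_world"]); q=T[:3,:3].T@(np.array(p,float)-T[:3,3])
    return np.array([c["cx"]+c["fx"]*q[0]/-q[2], c["cy"]-c["fy"]*q[1]/-q[2]])
E
python3 - <<'E'
from h import *
for n in("top","scene"):
    c=cap(n); f=c["frame"]; cv2.imwrite(f"pics/{n}0.png",cv2.resize(f[...,::-1],(800,600),interpolation=cv2.INTER_CUBIC))
    np.save(n+"0.npy",c,allow_pickle=True)
    print({k:c[k] for k in c if k!="frame"})
print(get_obs(), r.nose_length)
E
```

```text
pics
{'fx': 455.86264139807815, 'fy': 455.86264139807815, 'cx': 257.19871474536933, 'cy': 191.56037191673357, 'cam_to_world': array([[-2.77113711e-02,  9.88452143e-01, -1.48977987e-01,
         4.07214057e+02],
       [-9.99449168e-01, -2.46748300e-02,  2.21926629e-02,
        -2.75842568e+01],
       [ 1.82603787e-02,  1.49510914e-01,  9.88591445e-01,
         1.17107354e+03],
       [ 0.00000000e+00,  0.00000000e+00,  0.00000000e+00,
         1.00000000e+00]])}
{'fx': 427.4706179631475, 'fy': 427.4706179631475, 'cx': 259.36053513797833, 'cy': 197.46989534988214, 'cam_to_world': array([[ 5.52366202e-02, -6.76149511e-01,  7.34690924e-01,
         1.45937088e+03],
       [ 9.98464899e-01,  4.04220745e-02, -3.78668901e-02,
        -8.89467031e+01],
       [-4.09405205e-03,  7.35654739e-01,  6.77344332e-01,
         8.36722735e+02],
       [ 0.00000000e+00,  0.00000000e+00,  0.00000000e+00,
         1.00000000e+00]])}
{'clock': 0.1, 'joint_positions': array([ 1.10571497e+00,  3.81133597e-01,  1.29813845e+00, -1.12498699e-06,
        1.46361572e+00, -2.15296391e-01]), 'joint_velocities': array([ 0.001857  , -0.00272136, -0.00258913, -0.00126644, -0.00021197,
        0.00020746]), 'joint_torque': array([ 3.91834808e-03, -4.49222660e+01, -2.31659228e+01, -1.36134836e-04,
        3.59368685e-03,  1.69126417e-05]), 'eef_pos': array([135.85048216, 532.71628116, 247.78652787]), 'ee_rot': array([-2.15540588e-04,  1.24567969e-01,  9.92210866e-01, -6.10634773e-04]), 'contact_force': array([-0.61390455,  0.10183485,  0.22546909]), 'moment': array([ 0.02233971, -0.04018589,  0.00343649]), 'gripper_force': 0.0, 'gripper_width': 1.001006831541805} 17.0
```

View pics/top0.png

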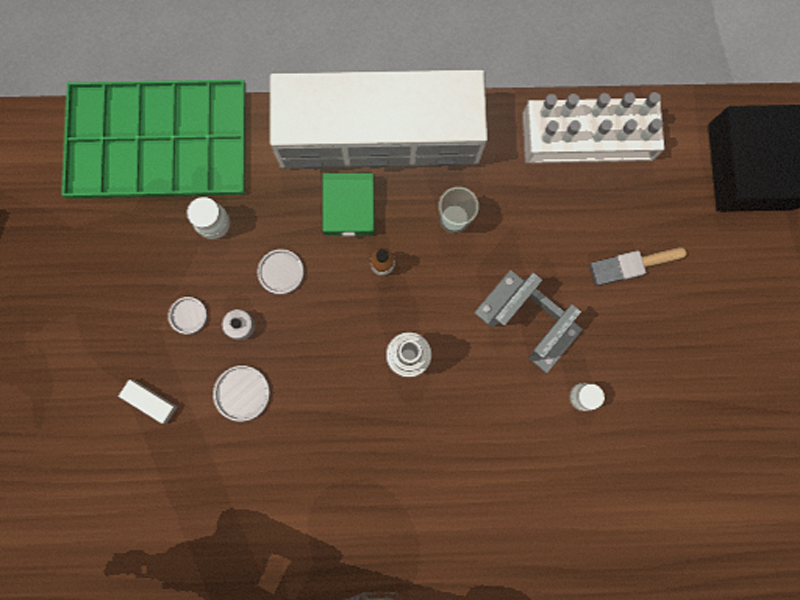

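View pics/scene0.png

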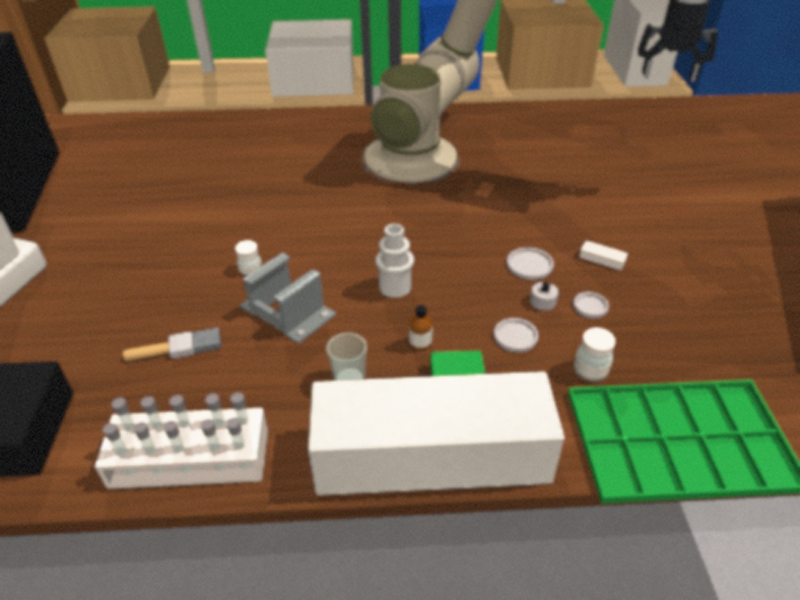

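The top view shows the stack at (409,353). The dishes are large at (241,393), medium at (281,272) and small at (187,315). The bracket is near (530,320), with its stop bar at the upper right and its entry at the lower left. The scene view agrees with this.

```bash
python3 - <<'E'
from h import *
c=np.load("top0.npy",allow_pickle=True).item(); f=c["frame"]; s=1.5625
hsv=cv2.cvtColor(f,cv2.COLOR_RGB2HSV)
m=((hsv[...,1]<70)&(hsv[...,2]>110)).astype(np.uint8)
for n,(u,v),z,d in(("dL",(241,393),10,90),("dM",(281,272),10,76),("dS",(187,315),10,62),("potL",(409,353),70,70)):
    w=np.zeros_like(m); cv2.circle(w,(int(u/s),int(v/s)),26,1,-1)
    if n=="dS": w[:,int(212/s):]=0
    cs,_=cv2.findContours(m*w,cv2.RETR_EXTERNAL,cv2.CHAIN_APPROX_NONE); k=cv2.convexHull(max(cs,key=cv2.contourArea))
    e=cv2.fitEllipse(k); p=at(c,*e[0],z); D=np.mean(e[1])/c["fx"]*(1171-z)
    print(n,e,p.round(1),"dia",round(D,1),"want",d)
# bracket: gray
x0,y0,x1,y1=int(465/s),int(260/s),int(595/s),int(385/s)
g=((hsv[...,1]<75)&(hsv[...,2]>70)).astype(np.uint8)[y0:y1,x0:x1]
cs,_=cv2.findContours(g,cv2.RETR_EXTERNAL,cv2.CHAIN_APPROX_SIMPLE)
for k in cs:
    if cv2.contourArea(k)>50: print(cv2.contourArea(k),cv2.minAreaRect(k))
a=f[y0:y1,x0:x1,::-1]; b=f[200:252,235:290,::-1]
A=cv2.resize(a,None,fx=6,fy=6,interpolation=cv2.INTER_CUBIC);A=A[:480,:500]
B=cv2.resize(b,(290,274),interpolation=cv2.INTER_CUBIC)
o=np.zeros((480,800,3),np.uint8);o[:A.shape[0],:A.shape[1]]=A;o[:274,505:795]=B
cv2.imwrite("pics/crop1.png",o);print(x0,y0)
E
```

```text
dL ((153.8092041015625, 251.34408569335938), (35.482505798339844, 36.491905212402344), 58.71173858642578) [436.6 210.7  10. ] dia 91.7 want 90
dM ((178.8444366455078, 173.32872009277344), (28.444581985473633, 29.623353958129883), 69.66912078857422) [634.9 147.5  10. ] dia 73.9 want 76
dS ((119.25330352783203, 201.36761474609375), (23.37153434753418, 24.67089080810547), 62.445064544677734) [565.7 299.3  10. ] dia 61.2 want 62
potL ((261.01922607421875, 226.5561981201172), (28.686473846435547, 29.069841384887695), 90.49539184570312) [487.4 -59.2  70. ] dia 69.7 want 70
1491.0 ((43.46721267700195, 36.13934326171875), (60.81752014160156, 44.684871673583984), 39.80556869506836)
297 166
```

View pics/crop1.png

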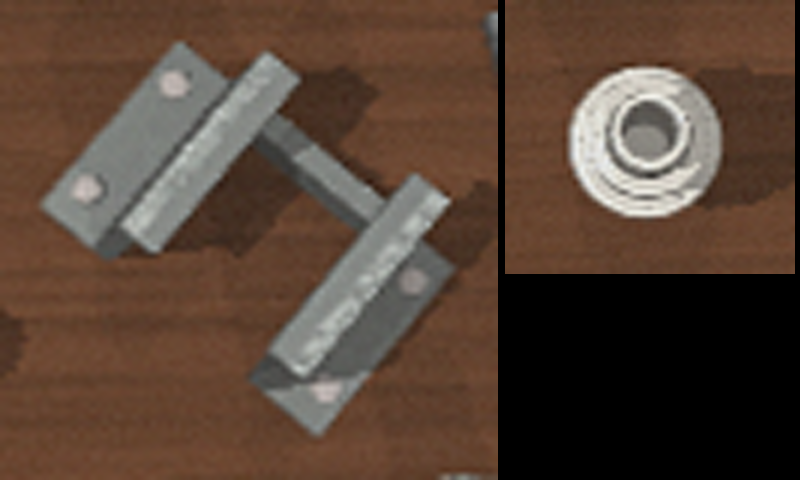

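The crop shows the bracket lips' inner edges running from (157,252) to (300,75) and from (268,352) to (417,174). The stack is concentric, with its mouth at (650,133).

```bash
python3 - <<'E'
from h import *
c=np.load("top0.npy",allow_pickle=True).item()
P=lambda u,v,z:at(c,(u-2.5)/6+297,(v-2.5)/6+166,z)[:2]
q=[P(157,252,84),P(300,75,84),P(268,352,84),P(417,174,84)]
a,b=q[1]-q[0],q[3]-q[2]
for k in(a,b):print(np.linalg.norm(k),np.degrees(np.arctan2(k[1],k[0])))
t=(a+b);t/=np.linalg.norm(t);n=np.array([-t[1],t[0]])
print("ang",np.degrees(np.arctan2(t[1],t[0])),"gap",n@(q[0]+q[1]-q[2]-q[3])/2,"c",sum(q)/4)
F=[P(180,42,3),P(42,205,3),P(320,435,3),P(455,265,3)]
print("feet c",sum(F)/4,"w",np.linalg.norm(F[0]-F[3]),np.linalg.norm(F[1]-F[2]),np.linalg.norm(F[0]-F[1]))
print("stop near face rel",[(P(u,v,30)-sum(q)/4)@t for u,v in((298,158),(370,222))])
print("small",at(c,235+(650-505)/290*55,200+133/274*52,136))
E
```

```text
93.74689641460009 -41.12644393508066
95.1663763822568 -42.487354638477555
ang -41.81201241693338 gap 60.2431168041178 c [ 542.70124177 -261.28470559]
feet c [ 543.17506902 -262.15670689] w 152.11020030665952 153.45233773020212 94.47612035221822
stop near face rel [np.float64(34.37428794791413), np.float64(32.76087666222088)]
small [485.53743735 -60.7177144  136.        ]
```

```bash
cat >> h.py <<'E'
def go(t,yaw=None):
    from scipy.spatial.transform import Rotation as R
    o=get_obs(); q=o["ee_rot"]; M=R.from_quat([q[1],q[2],q[3],q[0]]).as_matrix()
    p=o["eef_pos"]; y=np.degrees(np.arctan2(M[1,1],M[0,1]))
    print("t",round(o["clock"],2),"p",p.round(1),"yaw",round(y,2),"zax",M[:,2].round(3),"F",o["contact_force"].round(1),"w",round(85*o["gripper_width"],1),"gf",round(o["gripper_force"],1))
    if yaw is not None:
        d=(yaw-y+90)%180-90; print("rz",round(-d/360,4)); y+=d
    a=np.radians(y); v=np.array(t)-p
    print("tool frac x,y,z", (np.array([-np.sin(a)*v[0]+np.cos(a)*v[1], np.cos(a)*v[0]+np.sin(a)*v[1], -v[2]])/1000).round(4), "dist",np.linalg.norm(v).round(1))
E
```

{"api": "drive_tool", "payload": {
  "increments": [
    {"rz": 0.019,"gripper": 1},
    {"rz": 0.019,"gripper": 1},
    {"rz": 0.019,"gripper": 1},
    {"rz": 0.019,"gripper": 1},
    {"x": -0.0365,"y": -0.0115,"gripper": 1},
    {"x": -0.0365,"y": -0.0115,"gripper": 1},
    {"x": -0.0365,"y": -0.0115,"gripper": 1},
    {"x": -0.0365,"y": -0.0115,"gripper": 1},
    {"x": -0.0365,"y": -0.0115,"gripper": 1},
    {"x": -0.0365,"y": -0.0115,"gripper": 1},
    {"x": -0.0365,"y": -0.0115,"gripper": 1},
    {"x": -0.0365,"y": -0.0115,"gripper": 1}
  ]
}}

```text
validation failed for argument at $.in...
```

{"api": "drive_tool", "payload": {
  "increments": [
    {"x": -0.0365,"y": -0.0115,"gripper": 0.3},
    {"x": -0.0365,"y": -0.0115,"gripper": 0.3},
    {"x": -0.0365,"y": -0.0115,"gripper": 0.3},
    {"x": -0.0365,"y": -0.0115,"gripper": 0.3},
    {"x": -0.0365,"y": -0.0115,"gripper": 0.3},
    {"x": -0.0365,"y": -0.0115,"gripper": 0.3},
    {"x": -0.0365,"y": -0.0115,"gripper": 0.3},
    {"x": -0.0365,"y": -0.0115,"gripper": 0.3},
    {"x": -0.0365,"y": -0.0115,"gripper": 0.3},
    {"x": -0.03,"y": -0.0115,"gripper": 0.3}
  ]
}}

```text
validation failed for argument at $.in...
```

```bash
python3 -c "
from h import *
go([486.5,-60,124],48.2)"
```

```text
t 0.1 p [135.9 532.7 247.8] yaw 75.69 zax [-0.001 -0.001 -1.   ] F [-0.6  0.1  0.2] w 85.1 gf 0.0
rz 0.0764
tool frac x,y,z [-0.6565 -0.2081  0.1238] dist 699.7
```

{"api": "drive_tool", "payload": {
  "increments": [
    {"x": 0,"y": 0,"z": 0,"rx": 0,"ry": 0,"rz": 0.019,"gripper": 1},
    {"x": 0,"y": 0,"z": 0,"rx": 0,"ry": 0,"rz": 0.019,"gripper": 1},
    {"x": 0,"y": 0,"z": 0,"rx": 0,"ry": 0,"rz": 0.019,"gripper": 1},
    {"x": 0,"y": 0,"z": 0,"rx": 0,"ry": 0,"rz": 0.019,"gripper": 1}
  ]
}}

```text
clock: 0.43
eef_pos: [135.9, 532.8, 247.9]
ee_rot: [-0.0, 0.358, 0.934, -0.0]
contact_force: [-0.8, -0.6, 0.1]
gripper_width: 1.0
gripper_force: 0.0
```

{"api": "drive_tool", "payload": {
  "increments": [
    {"x": -0.02,"y": -0.0063,"z": 0,"rx": 0,"ry": 0,"rz": 0,"gripper": 0.3},
    {"x": -0.0365,"y": -0.0115,"z": 0,"rx": 0,"ry": 0,"rz": 0,"gripper": 0.3},
    {"x": -0.0365,"y": -0.0115,"z": 0,"rx": 0,"ry": 0,"rz": 0,"gripper": 0.3},
    {"x": -0.0365,"y": -0.0115,"z": 0,"rx": 0,"ry": 0,"rz": 0,"gripper": 0.3},
    {"x": -0.0365,"y": -0.0115,"z": 0,"rx": 0,"ry": 0,"rz": 0,"gripper": 0.3},
    {"x": -0.0365,"y": -0.0115,"z": 0,"rx": 0,"ry": 0,"rz": 0,"gripper": 0.3},
    {"x": -0.0365,"y": -0.0115,"z": 0,"rx": 0,"ry": 0,"rz": 0,"gripper": 0.3},
    {"x": -0.0365,"y": -0.0115,"z": 0,"rx": 0,"ry": 0,"rz": 0,"gripper": 0.3},
    {"x": -0.0365,"y": -0.0115,"z": 0,"rx": 0,"ry": 0,"rz": 0,"gripper": 0.3},
    {"x": -0.0365,"y": -0.0115,"z": 0,"rx": 0,"ry": 0,"rz": 0,"gripper": 0.3},
    {"x": -0.0365,"y": -0.0115,"z": 0,"rx": 0,"ry": 0,"rz": 0,"gripper": 0.3},
    {"x": -0.0365,"y": -0.0115,"z": 0,"rx": 0,"ry": 0,"rz": 0,"gripper": 0.3}
  ]
}}

```text
clock: 1.43
eef_pos: [362.9, 151.7, 248.3]
ee_rot: [-0.0, 0.356, 0.935, -0.0]
contact_force: [1.6, 1.4, 0.3]
gripper_width: 0.651
gripper_force: 0.0
```

{"api": "drive_tool", "payload": {
  "increments": [
    {"x": -0.0365,"y": -0.0115,"z": 0,"rx": 0,"ry": 0,"rz": 0,"gripper": 0.3},
    {"x": -0.0365,"y": -0.0115,"z": 0,"rx": 0,"ry": 0,"rz": 0,"gripper": 0.3},
    {"x": -0.0365,"y": -0.0115,"z": 0,"rx": 0,"ry": 0,"rz": 0,"gripper": 0.3},
    {"x": -0.0365,"y": -0.0115,"z": 0,"rx": 0,"ry": 0,"rz": 0,"gripper": 0.3},
    {"x": -0.0365,"y": -0.0115,"z": 0,"rx": 0,"ry": 0,"rz": 0,"gripper": 0.3},
    {"x": -0.0365,"y": -0.0115,"z": 0,"rx": 0,"ry": 0,"rz": 0,"gripper": 0.3},
    {"x": -0.016,"y": -0.0055,"z": 0,"rx": 0,"ry": 0,"rz": 0,"gripper": 0.3},
    {"x": 0,"y": 0,"z": 0,"rx": 0,"ry": 0,"rz": 0,"gripper": 0.3}
  ]
}}

```text
clock: 2.1
eef_pos: [489.7, -61.2, 247.5]
ee_rot: [-0.0, 0.357, 0.934, -0.0]
contact_force: [-1.1, -0.1, -0.7]
gripper_width: 0.653
gripper_force: 0.0
```

```bash
python3 -c "
from h import *
go([486.5,-60,124],48.2)"
```

```text
t 2.1 p [489.7 -61.2 247.5] yaw 48.13 zax [-0.001 -0.    -1.   ] F [-1.1 -0.1 -0.7] w 55.5 gf 0.0
rz -0.0002
tool frac x,y,z [ 0.0032 -0.0012  0.1235] dist 123.6
```

{"api": "drive_tool", "payload": {
  "increments": [
    {"x": 0.003,"y": -0.001,"z": 0.03,"rx": 0,"ry": 0,"rz": 0,"gripper": 0.3},
    {"x": 0,"y": 0,"z": 0.036,"rx": 0,"ry": 0,"rz": 0,"gripper": 0.3},
    {"x": 0,"y": 0,"z": 0.036,"rx": 0,"ry": 0,"rz": 0,"gripper": 0.3},
    {"x": 0,"y": 0,"z": 0.02,"rx": 0,"ry": 0,"rz": 0,"gripper": 0.3},
    {"x": 0,"y": 0,"z": 0,"rx": 0,"ry": 0,"rz": 0,"gripper": 0.3},
    {"x": 0,"y": 0,"z": 0,"rx": 0,"ry": 0,"rz": 0,"gripper": -1},
    {"x": 0,"y": 0,"z": 0,"rx": 0,"ry": 0,"rz": 0,"gripper": -1},
    {"x": 0,"y": 0,"z": 0,"rx": 0,"ry": 0,"rz": 0,"gripper": -1},
    {"x": 0,"y": 0,"z": 0,"rx": 0,"ry": 0,"rz": 0,"gripper": -1},
    {"x": 0,"y": 0,"z": 0,"rx": 0,"ry": 0,"rz": 0,"gripper": -1},
    {"x": 0,"y": 0,"z": 0,"rx": 0,"ry": 0,"rz": 0,"gripper": -1}
  ]
}}

```text
clock: 3.02
eef_pos: [486.3, -57.1, 128.0]
ee_rot: [0.002, 0.356, 0.935, 0.0]
contact_force: [-0.6, 1.9, 7.7]
gripper_width: 0.373
gripper_force: 60.8
```

```bash
python3 -c "
from h import *
t=np.array([.7455,-.6665]); p=np.array([543,-261.7])-130*t
go([*p,150],48.2)"
```

```text
t 3.02 p [486.3 -57.1 128. ] yaw 48.33 zax [ 0.003 -0.001 -1.   ] F [-0.6  1.9  7.7] w 31.7 gf 60.8
rz 0.0004
tool frac x,y,z [-0.0486 -0.1147 -0.022 ] dist 126.5
```

{"api": "drive_tool", "payload": {
  "increments": [
    {"x": 0,"y": 0,"z": -0.006,"rx": 0,"ry": 0,"rz": 0,"gripper": -1},
    {"x": 0,"y": 0,"z": -0.01,"rx": 0,"ry": 0,"rz": 0,"gripper": -1},
    {"x": 0,"y": 0,"z": -0.006,"rx": 0,"ry": 0,"rz": 0,"gripper": -1},
    {"x": -0.0036,"y": -0.0087,"z": 0,"rx": 0,"ry": 0,"rz": 0,"gripper": -1},
    {"x": -0.007,"y": -0.017,"z": 0,"rx": 0,"ry": 0,"rz": 0,"gripper": -1},
    {"x": -0.009,"y": -0.021,"z": 0,"rx": 0,"ry": 0,"rz": 0,"gripper": -1},
    {"x": -0.009,"y": -0.021,"z": 0,"rx": 0,"ry": 0,"rz": 0,"gripper": -1},
    {"x": -0.009,"y": -0.021,"z": 0,"rx": 0,"ry": 0,"rz": 0,"gripper": -1},
    {"x": -0.007,"y": -0.017,"z": 0,"rx": 0,"ry": 0,"rz": 0,"gripper": -1},
    {"x": -0.004,"y": -0.009,"z": 0,"rx": 0,"ry": 0,"rz": 0,"gripper": -1},
    {"x": 0,"y": 0,"z": 0,"rx": 0,"ry": 0,"rz": 0,"gripper": -1},
    {"x": 0,"y": 0,"z": 0,"rx": 0,"ry": 0,"rz": 0,"gripper": -1}
  ]
}}

```text
clock: 4.02
eef_pos: [445.4, -175.2, 148.1]
ee_rot: [-0.0, 0.356, 0.934, 0.0]
contact_force: [-0.3, 0.3, -5.4]
gripper_width: 0.371
gripper_force: 60.6
```

```bash
python3 - <<'E'
from h import *
go([446,-175,150],48.2)
for n in("top","scene"):
    c=cap(n); np.save(n+"1.npy",c,allow_pickle=True); f=c["frame"]
    p=get_obs()["eef_pos"]; u,v=proj(c,[p[0],p[1],40]).astype(int); print(n,u,v, u-40,v-45)
    a=f[max(v-45,0):v+45,max(u-40,0):u+40,::-1] if n=="top" else f[v-60:v+30,u-40:u+40,::-1]
    a=cv2.resize(a,(400,450),interpolation=cv2.INTER_CUBIC)
    o=a if n=="top" else np.hstack([o,a])
cv2.imwrite("pics/c2.png",o)
E
```

```text
t 4.02 p [ 445.4 -175.2  148.1] yaw 48.26 zax [-0.     0.001 -1.   ] F [-0.3  0.3 -5.4] w 31.6 gf 60.6
rz 0.0002
tool frac x,y,z [-0.0003  0.0006 -0.0019] dist 2.0
top 307 243 267 198
scene 213 165 173 120
```

View pics/c2.png

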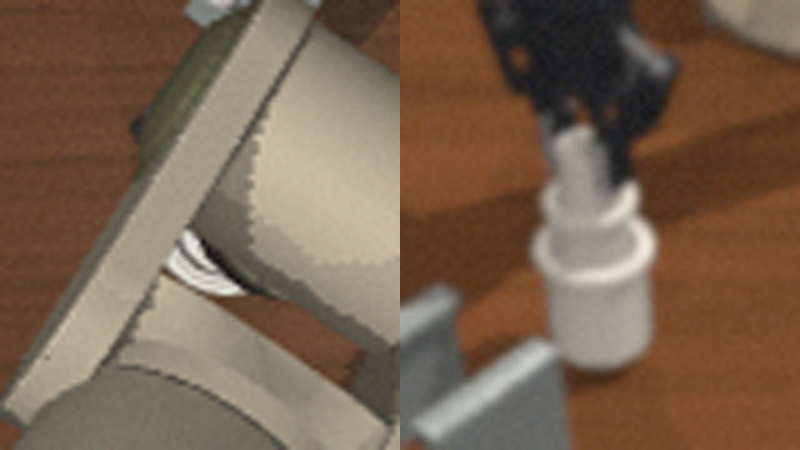

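The stack hangs level at the gripper. The arm blocks the top view, so I'll compare stack and lips in the scene view.

```bash
python3 - <<'E'
from h import *
c=np.load("scene1.npy",allow_pickle=True).item(); f=c["frame"]
p=get_obs()["eef_pos"]
hsv=cv2.cvtColor(f,cv2.COLOR_RGB2HSV)
print("pred collar centre",proj(c,[p[0],p[1],86]),"body",proj(c,[p[0],p[1],50]),"med",proj(c,[p[0],p[1],118]))
g=f[...,2].astype(int)
for z in (120,112,86,82,60,50,40):
    v=int(round(proj(c,[p[0],p[1],z])[1])); row=g[v,185:245]; m=np.where(row>100)[0]+185
    print(z,v,m.min(),m.max(),(m.min()+m.max())/2)
t=np.array([.7455,-.6665]);n=np.array([.6665,.7455]);b=np.array([543,-261.7])
for s in(-47.5,47.5):
  for k in(-29,29): print(s,k,proj(c,[*(b+s*t+k*n),84]).round(1))
a=cv2.resize(f[155:225,150:230,::-1],(800,560+140),interpolation=cv2.INTER_CUBIC)[:600]
cv2.imwrite("pics/c3.png",a)
E
```

```text
pred collar centre [212.06739558 153.11781041] body [213.02173016 162.84968935] med [211.18728971 144.14288284]
120 144 201 220 210.5
112 146 201 220 210.5
86 153 200 224 212.0
82 154 199 223 211.0
60 160 202 222 212.0
50 163 203 222 212.5
40 165 203 222 212.5
-47.5 -29 [184.5 163.7]
-47.5 29 [199.1 171.6]
47.5 -29 [159.2 180.6]
47.5 29 [173.9 189.4]
```

View pics/c3.png

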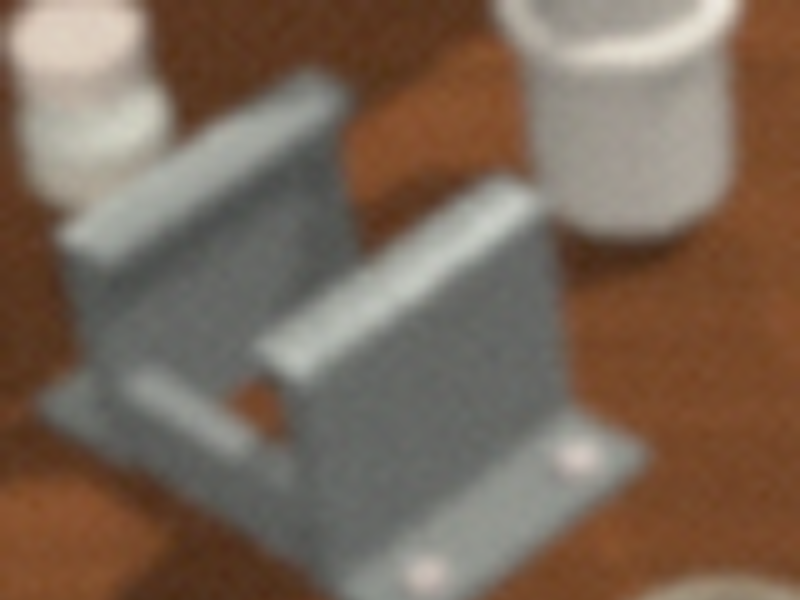

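The lips' inner corners are at about (345,95), (100,262), (497,176) and (260,346) in the crop. That is within 1 px of prediction and suggests a lateral shift of about +2 mm, so I'll slide in slowly and watch the force.

{"api": "drive_tool", "payload": {
  "increments": [
    {"x": -0.01,"y": 0.0025,"z": 0.006,"rx": 0,"ry": 0,"rz": 0,"gripper": -1},
    {"x": -0.01,"y": 0,"z": 0.006,"rx": 0,"ry": 0,"rz": 0,"gripper": -1},
    {"x": -0.01,"y": 0,"z": 0.005,"rx": 0,"ry": 0,"rz": 0,"gripper": -1},
    {"x": -0.01,"y": 0,"z": 0,"rx": 0,"ry": 0,"rz": 0,"gripper": -1},
    {"x": -0.006,"y": 0,"z": 0,"rx": 0,"ry": 0,"rz": 0,"gripper": -1},
    {"x": -0.005,"y": 0,"z": 0,"rx": 0,"ry": 0,"rz": 0,"gripper": -1},
    {"x": -0.005,"y": 0,"z": 0,"rx": 0,"ry": 0,"rz": 0,"gripper": -1},
    {"x": 0,"y": 0,"z": 0,"rx": 0,"ry": 0,"rz": 0,"gripper": -1}
  ]
}}

```text
clock: 4.78
eef_pos: [489.9, -211.2, 131.1]
ee_rot: [0.0, 0.356, 0.935, -0.0]
contact_force: [0.2, -0.0, -5.1]
gripper_width: 0.378
gripper_force: 60.7
```

{"api": "drive_tool", "payload": {
  "increments": [
    {"x": -0.005,"y": 0,"z": 0,"rx": 0,"ry": 0,"rz": 0,"gripper": -1},
    {"x": -0.005,"y": 0,"z": 0,"rx": 0,"ry": 0,"rz": 0,"gripper": -1},
    {"x": -0.005,"y": 0,"z": 0,"rx": 0,"ry": 0,"rz": 0,"gripper": -1},
    {"x": 0,"y": 0,"z": 0,"rx": 0,"ry": 0,"rz": 0,"gripper": -1}
  ]
}}

```text
clock: 5.12
eef_pos: [501.1, -221.3, 131.4]
ee_rot: [0.001, 0.356, 0.935, -0.0]
contact_force: [0.6, -0.5, -6.4]
gripper_width: 0.372
gripper_force: 60.7
```

{"api": "drive_tool", "payload": {
  "increments": [
    {"x": -0.004,"y": 0,"z": 0,"rx": 0,"ry": 0,"rz": 0,"gripper": -1},
    {"x": -0.004,"y": 0,"z": 0,"rx": 0,"ry": 0,"rz": 0,"gripper": -1},
    {"x": -0.004,"y": 0,"z": 0,"rx": 0,"ry": 0,"rz": 0,"gripper": -1},
    {"x": 0,"y": 0,"z": 0,"rx": 0,"ry": 0,"rz": 0,"gripper": -1}
  ]
}}

```text
clock: 5.45
eef_pos: [509.9, -229.1, 131.4]
ee_rot: [0.0, 0.356, 0.935, -0.0]
contact_force: [0.1, -0.5, -5.8]
gripper_width: 0.374
gripper_force: 60.6
```

{"api": "drive_tool", "payload": {
  "increments": [
    {"x": -0.004,"y": 0,"z": 0,"rx": 0,"ry": 0,"rz": 0,"gripper": -1},
    {"x": -0.004,"y": 0,"z": 0,"rx": 0,"ry": 0,"rz": 0,"gripper": -1},
    {"x": -0.004,"y": 0,"z": 0,"rx": 0,"ry": 0,"rz": 0,"gripper": -1},
    {"x": 0,"y": 0,"z": 0,"rx": 0,"ry": 0,"rz": 0,"gripper": -1}
  ]
}}

```text
clock: 5.78
eef_pos: [518.9, -237.1, 131.3]
ee_rot: [0.0, 0.356, 0.935, -0.0]
contact_force: [0.1, -0.0, -5.9]
gripper_width: 0.372
gripper_force: 60.6
```

{"api": "drive_tool", "payload": {
  "increments": [
    {"x": -0.005,"y": 0,"z": 0,"rx": 0,"ry": 0,"rz": 0,"gripper": -1},
    {"x": -0.005,"y": 0,"z": 0,"rx": 0,"ry": 0,"rz": 0,"gripper": -1},
    {"x": -0.005,"y": 0,"z": 0,"rx": 0,"ry": 0,"rz": 0,"gripper": -1},
    {"x": -0.005,"y": 0,"z": 0,"rx": 0,"ry": 0,"rz": 0,"gripper": -1},
    {"x": -0.004,"y": 0,"z": 0,"rx": 0,"ry": 0,"rz": 0,"gripper": -1},
    {"x": -0.004,"y": 0,"z": 0,"rx": 0,"ry": 0,"rz": 0,"gripper": -1},
    {"x": 0,"y": 0,"z": 0,"rx": 0,"ry": 0,"rz": 0,"gripper": -1}
  ]
}}

```text
clock: 6.37
eef_pos: [539.7, -255.7, 131.2]
ee_rot: [0.0, 0.356, 0.935, -0.0]
contact_force: [-0.4, 0.1, -4.9]
gripper_width: 0.372
gripper_force: 60.6
```

```bash
python3 - <<'E'
from h import *
go([544.3,-260.2,128],48.2)
c=cap("scene"); f=c["frame"]
cv2.imwrite("pics/c4.png",cv2.resize(f[120:220,135:235,::-1],(600,600),interpolation=cv2.INTER_CUBIC))
E
```

```text
t 6.37 p [ 539.7 -255.7  131.2] yaw 48.32 zax [ 0. -0. -1.] F [-0.4  0.1 -4.9] w 31.6 gf 60.6
rz 0.0003
tool frac x,y,z [-0.0064 -0.0003  0.0032] dist 7.2
```

View pics/c4.png

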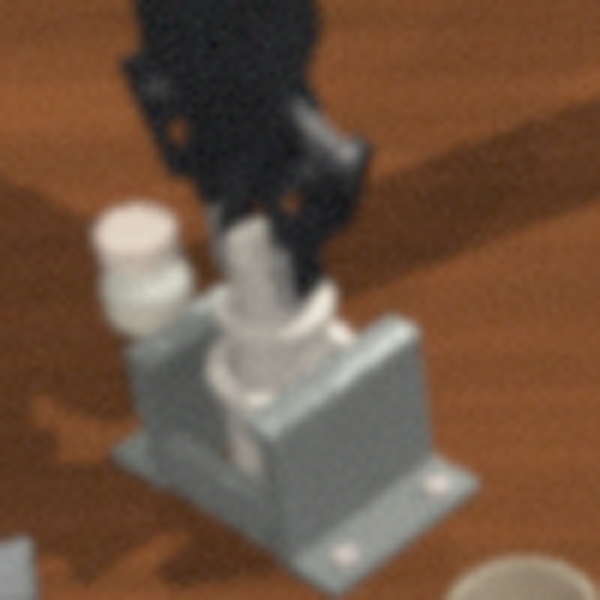

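The collar is under both lips with the stack close to the stop bar. Now I'll pull the small pot.

{"api": "drive_tool", "payload": {
  "increments": [
    {"x": -0.003,"y": 0,"z": -0.002,"rx": 0,"ry": 0,"rz": 0,"gripper": -1},
    {"x": 0,"y": 0,"z": -0.002,"rx": 0,"ry": 0,"rz": 0,"gripper": -1},
    {"x": 0,"y": 0,"z": -0.003,"rx": 0,"ry": 0,"rz": 0,"gripper": -1},
    {"x": 0,"y": 0,"z": -0.004,"rx": 0,"ry": 0,"rz": 0,"gripper": -1},
    {"x": 0,"y": 0,"z": -0.004,"rx": 0,"ry": 0,"rz": 0,"gripper": -1},
    {"x": 0,"y": 0,"z": -0.004,"rx": 0,"ry": 0,"rz": 0,"gripper": -1}
  ]
}}

```text
clock: 6.92
eef_pos: [541.2, -256.8, 150.3]
ee_rot: [-0.001, 0.356, 0.935, 0.0]
contact_force: [1.3, 0.3, -12.9]
gripper_width: 0.375
gripper_force: 60.5
```

{"api": "drive_tool", "payload": {
  "increments": [
    {"x": 0,"y": 0,"z": -0.005,"rx": 0,"ry": 0,"rz": 0,"gripper": -1},
    {"x": 0,"y": 0,"z": -0.005,"rx": 0,"ry": 0,"rz": 0,"gripper": -1},
    {"x": 0,"y": 0,"z": -0.005,"rx": 0,"ry": 0,"rz": 0,"gripper": -1},
    {"x": 0,"y": 0,"z": -0.005,"rx": 0,"ry": 0,"rz": 0,"gripper": -1},
    {"x": 0,"y": 0,"z": -0.005,"rx": 0,"ry": 0,"rz": 0,"gripper": -1}
  ]
}}

```text
clock: 7.33
eef_pos: [541.7, -257.1, 176.9]
ee_rot: [0.001, 0.356, 0.935, -0.0]
contact_force: [0.1, 0.8, -3.4]
gripper_width: 0.375
gripper_force: 61.7
```

```bash
python3 - <<'E'
from h import *
go([544.3,-260.2,128],48.2)
c=cap("scene"); f=c["frame"]
cv2.imwrite("pics/c5.png",cv2.resize(f[100:200,135:235,::-1],(600,600),interpolation=cv2.INTER_CUBIC))
E
```

```text
t 7.33 p [ 541.7 -257.1  176.9] yaw 48.33 zax [ 0.002 -0.001 -1.   ] F [ 0.1  0.8 -3.4] w 31.9 gf 61.7
rz 0.0004
tool frac x,y,z [-0.004  -0.0006  0.0489] dist 49.0
```

View pics/c5.png

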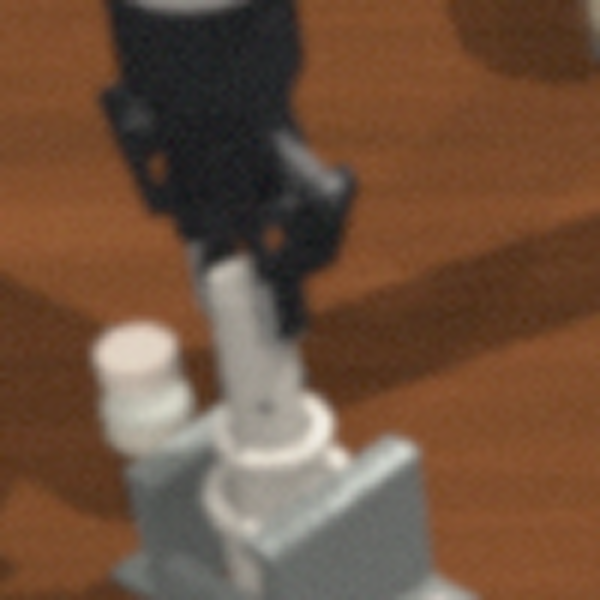

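{"api": "drive_tool", "payload": {
  "increments": [
    {"x": 0,"y": 0,"z": -0.008,"rx": 0,"ry": 0,"rz": 0,"gripper": -1},
    {"x": 0,"y": 0,"z": -0.012,"rx": 0,"ry": 0,"rz": 0,"gripper": -1},
    {"x": 0,"y": 0,"z": -0.015,"rx": 0,"ry": 0,"rz": 0,"gripper": -1},
    {"x": 0,"y": 0,"z": -0.015,"rx": 0,"ry": 0,"rz": 0,"gripper": -1},
    {"x": 0,"y": 0,"z": -0.015,"rx": 0,"ry": 0,"rz": 0,"gripper": -1},
    {"x": 0,"y": 0,"z": -0.01,"rx": 0,"ry": 0,"rz": 0,"gripper": -1},
    {"x": 0.0098,"y": 0.012,"z": 0,"rx": 0,"ry": 0,"rz": 0,"gripper": -1},
    {"x": 0.0098,"y": 0.012,"z": 0,"rx": 0,"ry": 0,"rz": 0,"gripper": -1},
    {"x": 0.0196,"y": 0.0239,"z": 0,"rx": 0,"ry": 0,"rz": 0,"gripper": -1},
    {"x": 0.0196,"y": 0.0239,"z": 0,"rx": 0,"ry": 0,"rz": 0,"gripper": -1},
    {"x": 0.0196,"y": 0.0239,"z": 0,"rx": 0,"ry": 0,"rz": 0,"gripper": -1},
    {"x": 0.0196,"y": 0.0239,"z": 0,"rx": 0,"ry": 0,"rz": 0,"gripper": -1}
  ]
}}

```text
clock: 8.38
eef_pos: [547.0, -99.8, 249.6]
ee_rot: [-0.001, 0.355, 0.935, 0.0]
contact_force: [-0.4, 0.1, -2.7]
gripper_width: 0.372
gripper_force: 61.7
```

{"api": "drive_tool", "payload": {
  "increments": [
    {"x": 0.0196,"y": 0.0239,"z": 0,"rx": 0,"ry": 0,"rz": 0,"gripper": -1},
    {"x": 0.0196,"y": 0.0239,"z": 0,"rx": 0,"ry": 0,"rz": 0,"gripper": -1},
    {"x": 0.0196,"y": 0.0239,"z": 0,"rx": 0,"ry": 0,"rz": 0,"gripper": -1},
    {"x": 0.0196,"y": 0.0239,"z": 0,"rx": 0,"ry": 0,"rz": 0,"gripper": -1},
    {"x": 0.0196,"y": 0.0239,"z": 0,"rx": 0,"ry": 0,"rz": 0,"gripper": -1},
    {"x": 0.0196,"y": 0.0239,"z": 0,"rx": 0,"ry": 0,"rz": 0,"gripper": -1},
    {"x": 0.0196,"y": 0.0239,"z": 0,"rx": 0,"ry": 0,"rz": 0,"gripper": -1},
    {"x": 0.0196,"y": 0.0239,"z": 0,"rx": 0,"ry": 0,"rz": 0,"gripper": -1},
    {"x": 0.0196,"y": 0.0239,"z": 0,"rx": 0,"ry": 0,"rz": 0,"gripper": -1},
    {"x": 0.0196,"y": 0.0239,"z": 0,"rx": 0,"ry": 0,"rz": 0,"gripper": -1},
    {"x": 0.0196,"y": 0.0239,"z": 0,"rx": 0,"ry": 0,"rz": 0,"gripper": -1},
    {"x": 0.0196,"y": 0.0239,"z": 0,"rx": 0,"ry": 0,"rz": 0,"gripper": -1}
  ]
}}

```text
clock: 9.38
eef_pos: [561.2, 270.6, 249.5]
ee_rot: [-0.001, 0.355, 0.935, -0.001]
contact_force: [0.7, -1.1, -1.3]
gripper_width: 0.373
gripper_force: 61.7
```

{"api": "drive_tool", "payload": {
  "increments": [
    {"x": 0.0098,"y": 0.012,"z": 0,"rx": 0,"ry": 0,"rz": 0,"gripper": -1},
    {"x": 0.0098,"y": 0.012,"z": 0,"rx": 0,"ry": 0,"rz": 0,"gripper": -1},
    {"x": 0,"y": 0,"z": 0,"rx": 0,"ry": 0,"rz": 0,"gripper": -1},
    {"x": 0,"y": 0,"z": 0,"rx": 0,"ry": 0,"rz": 0,"gripper": -1}
  ]
}}

```text
clock: 9.72
eef_pos: [563.2, 299.6, 249.5]
ee_rot: [-0.001, 0.355, 0.935, -0.001]
contact_force: [1.0, -0.8, -1.4]
gripper_width: 0.369
gripper_force: 61.7
```

```bash
python3 - <<'E'
from h import *
go([566,300,124],48.2)
c=cap("scene"); f=c["frame"]; g=f[...,2].astype(int)
p=get_obs()["eef_pos"]
for z in (20,40,60): 
    zz=p[2]-120+z; u,v=proj(c,[p[0],p[1],zz]); r_=g[int(round(v)),int(u)-15:int(u)+16]; print(z,u,r_)
E
```

```text
t 9.72 p [563.2 299.6 249.5] yaw 48.42 zax [-0.001 -0.001 -1.   ] F [ 1.  -0.8 -1.4] w 31.4 gf 61.7
rz 0.0006
tool frac x,y,z [-0.0019  0.0021  0.1255] dist 125.6
20 387.2652588989106 [ 45  65 110 140 146 132 116 102  92  99 109 121 120 128 131 134 137 138
 141 141 140 125  92  63  44  45  41  44  45  44  45]
40 388.77485535201004 [ 36  39  36  42  41  45  40  49  68  93 104 113 119 124 130 133 131 135
 139 137 140 135 113  80  50  44  47  40  44  39  41]
60 390.32126395373706 [ 42  44  43  42  44  47  45  58  74  92 105 117 123 124 130 133 134 132
 123 120 124 131 110  73  48  46  46  46  43  42  45]
```

{"api": "drive_tool", "payload": {
  "increments": [
    {"x": -0.002,"y": 0.002,"z": 0.02,"rx": 0,"ry": 0,"rz": 0,"gripper": -1},
    {"x": 0,"y": 0,"z": 0.03,"rx": 0,"ry": 0,"rz": 0,"gripper": -1},
    {"x": 0,"y": 0,"z": 0.03,"rx": 0,"ry": 0,"rz": 0,"gripper": -1},
    {"x": 0,"y": 0,"z": 0.02,"rx": 0,"ry": 0,"rz": 0,"gripper": -1},
    {"x": 0,"y": 0,"z": 0.01,"rx": 0,"ry": 0,"rz": 0,"gripper": -1},
    {"x": 0,"y": 0,"z": 0.006,"rx": 0,"ry": 0,"rz": 0,"gripper": -1},
    {"x": 0,"y": 0,"z": 0.004,"rx": 0,"ry": 0,"rz": 0,"gripper": -1},
    {"x": 0,"y": 0,"z": 0.003,"rx": 0,"ry": 0,"rz": 0,"gripper": -1},
    {"x": 0,"y": 0,"z": 0.002,"rx": 0,"ry": 0,"rz": 0,"gripper": -1},
    {"x": 0,"y": 0,"z": 0,"rx": 0,"ry": 0,"rz": 0,"gripper": -1}
  ]
}}

```text
clock: 10.6
eef_pos: [567.1, 299.2, 125.9]
ee_rot: [0.0, 0.356, 0.935, 0.0]
contact_force: [0.2, -0.4, -1.7]
gripper_width: 0.37
gripper_force: 61.7
```

{"api": "drive_tool", "payload": {
  "increments": [
    {"x": 0,"y": 0,"z": 0.001,"rx": 0,"ry": 0,"rz": 0,"gripper": -1},
    {"x": 0,"y": 0,"z": 0.001,"rx": 0,"ry": 0,"rz": 0,"gripper": -1},
    {"x": 0,"y": 0,"z": 0,"rx": 0,"ry": 0,"rz": 0,"gripper": -1}
  ]
}}

```text
clock: 10.85
eef_pos: [567.2, 299.3, 124.1]
ee_rot: [0.001, 0.356, 0.935, 0.0]
contact_force: [-0.7, -0.1, 2.3]
gripper_width: 0.373
gripper_force: 62.2
```

{"api": "drive_tool", "payload": {
  "increments": [
    {"x": 0,"y": 0,"z": 0,"rx": 0,"ry": 0,"rz": 0,"gripper": 0.3},
    {"x": 0,"y": 0,"z": 0,"rx": 0,"ry": 0,"rz": 0,"gripper": 0.3},
    {"x": 0,"y": 0,"z": 0,"rx": 0,"ry": 0,"rz": 0,"gripper": 0.3},
    {"x": 0,"y": 0,"z": 0,"rx": 0,"ry": 0,"rz": 0,"gripper": 0.3},
    {"x": 0,"y": 0,"z": -0.01,"rx": 0,"ry": 0,"rz": 0,"gripper": 0.3},
    {"x": 0,"y": 0,"z": -0.03,"rx": 0,"ry": 0,"rz": 0,"gripper": 0.3},
    {"x": 0,"y": 0,"z": -0.04,"rx": 0,"ry": 0,"rz": 0,"gripper": 0.3},
    {"x": 0,"y": 0,"z": -0.03,"rx": 0,"ry": 0,"rz": 0,"gripper": 0.3},
    {"x": 0,"y": 0,"z": -0.02,"rx": 0,"ry": 0,"rz": 0,"gripper": 0.3}
  ]
}}

```text
clock: 11.6
eef_pos: [567.3, 299.4, 258.1]
ee_rot: [0.002, 0.356, 0.935, 0.002]
contact_force: [0.8, 0.3, 0.5]
gripper_width: 0.653
gripper_force: 0.0
```

```bash
python3 - <<'E'
from h import *
go([542,-257,150],-41.8)
o=None
for n,b in(("top",(280,160,100)),("scene",(135,100,100)),("scene",(335,110,100))):
    c=cap(n); f=c["frame"]; np.save(n+"2.npy",c,allow_pickle=True)
    u,v,w=b; a=cv2.resize(f[v:v+w,u:u+w,::-1],(400,400) if o is None else (400,400),interpolation=cv2.INTER_CUBIC)
    o=a if o is None else np.hstack([o,a])
o=np.hstack([o[:,:800]]) if 0 else o
cv2.imwrite("pics/c6.png",cv2.resize(o,(798,266)))
E
```

```text
t 11.6 p [567.3 299.4 258.1] yaw 48.34 zax [ 0.005  0.002 -1.   ] F [0.8 0.3 0.5] w 55.5 gf 0.0
rz -0.2496
tool frac x,y,z [ 0.4316 -0.352   0.1081] dist 567.3
```

View pics/c6.png

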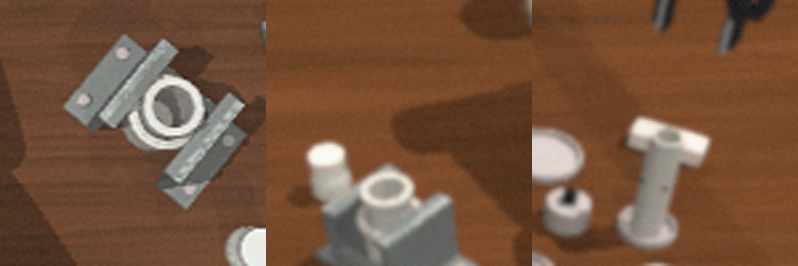

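The small pot stands in its dish, and the medium sits in the large one in the bracket, its ring at crop (172,106).

```bash
python3 - <<'E'
from h import *
c=np.load("top2.npy",allow_pickle=True).item(); f=c["frame"]
m=(f.min(2)>175).astype(np.uint8); w=np.zeros_like(m); cv2.circle(w,(345,200),14,1,-1)
k=cv2.convexHull(np.argwhere(m*w)[:,::-1].astype(np.int32)); e=cv2.fitEllipse(k); print(e)
for z in(104,110): print(at(c,*e[0],z), np.mean(e[1])/c["fx"]*(1171-z))
E
```

```text
((344.1463623046875, 201.2747039794922), (22.795059204101562, 25.501148223876953), 11.454753875732422)
[ 539.61788229 -256.80052265  104.        ] 56.52147011609705
[ 538.87339475 -255.51167278  110.        ] 56.203636169802216
```

{"api": "drive_tool", "payload": {
  "increments": [
    {"x": -0.012,"y": -0.0145,"z": 0,"rx": 0,"ry": 0,"rz": 0,"gripper": 0.6},
    {"x": -0.0236,"y": -0.0287,"z": 0,"rx": 0,"ry": 0,"rz": 0,"gripper": 0.6},
    {"x": -0.0236,"y": -0.0287,"z": 0,"rx": 0,"ry": 0,"rz": 0,"gripper": 0.6},
    {"x": -0.0236,"y": -0.0287,"z": 0,"rx": 0,"ry": 0,"rz": 0,"gripper": 0.6},
    {"x": -0.0236,"y": -0.0287,"z": 0,"rx": 0,"ry": 0,"rz": 0,"gripper": 0.6},
    {"x": -0.0236,"y": -0.0287,"z": 0,"rx": 0,"ry": 0,"rz": 0,"gripper": 0.6},
    {"x": -0.0236,"y": -0.0287,"z": 0,"rx": 0,"ry": 0,"rz": 0,"gripper": 0.6},
    {"x": -0.0236,"y": -0.0287,"z": 0,"rx": 0,"ry": 0,"rz": 0,"gripper": 0.6},
    {"x": -0.0236,"y": -0.0287,"z": 0,"rx": 0,"ry": 0,"rz": 0,"gripper": 0.6},
    {"x": -0.0236,"y": -0.0287,"z": 0,"rx": 0,"ry": 0,"rz": 0,"gripper": 0.6},
    {"x": -0.0236,"y": -0.0287,"z": 0,"rx": 0,"ry": 0,"rz": 0,"gripper": 0.6},
    {"x": -0.0236,"y": -0.0287,"z": 0,"rx": 0,"ry": 0,"rz": 0,"gripper": 0.6}
  ]
}}

```text
clock: 12.75
eef_pos: [549.4, -129.7, 252.3]
ee_rot: [-0.001, 0.356, 0.935, 0.0]
contact_force: [0.3, 0.3, 0.3]
gripper_width: 0.8
gripper_force: 0.0
```

{"api": "drive_tool", "payload": {
  "increments": [
    {"x": -0.0236,"y": -0.0287,"z": 0,"rx": 0,"ry": 0,"rz": 0,"gripper": 0.6},
    {"x": -0.0236,"y": -0.0287,"z": 0,"rx": 0,"ry": 0,"rz": 0,"gripper": 0.6},
    {"x": -0.0236,"y": -0.0287,"z": 0,"rx": 0,"ry": 0,"rz": 0,"gripper": 0.6},
    {"x": -0.012,"y": -0.0145,"z": 0,"rx": 0,"ry": 0,"rz": 0,"gripper": 0.6},
    {"x": 0,"y": 0,"z": 0,"rx": 0,"ry": 0,"rz": 0.0193,"gripper": 0.6},
    {"x": 0,"y": 0,"z": 0,"rx": 0,"ry": 0,"rz": 0.0193,"gripper": 0.6},
    {"x": 0,"y": 0,"z": 0,"rx": 0,"ry": 0,"rz": 0.0193,"gripper": 0.6},
    {"x": 0,"y": 0,"z": 0,"rx": 0,"ry": 0,"rz": 0.0193,"gripper": 0.6},
    {"x": 0,"y": 0,"z": 0,"rx": 0,"ry": 0,"rz": 0.0193,"gripper": 0.6},
    {"x": 0,"y": 0,"z": 0,"rx": 0,"ry": 0,"rz": 0.0193,"gripper": 0.6},
    {"x": 0,"y": 0,"z": 0,"rx": 0,"ry": 0,"rz": 0.0193,"gripper": 0.6},
    {"x": 0,"y": 0,"z": 0,"rx": 0,"ry": 0,"rz": 0.0193,"gripper": 0.6}
  ]
}}

```text
clock: 13.75
eef_pos: [544.8, -258.0, 252.0]
ee_rot: [-0.001, 0.752, 0.659, -0.0]
contact_force: [-0.2, -0.4, 0.3]
gripper_width: 0.8
gripper_force: 0.0
```

{"api": "drive_tool", "payload": {
  "increments": [
    {"x": 0,"y": 0,"z": 0,"rx": 0,"ry": 0,"rz": 0.0193,"gripper": 0.6},
    {"x": 0,"y": 0,"z": 0,"rx": 0,"ry": 0,"rz": 0.0193,"gripper": 0.6},
    {"x": 0,"y": 0,"z": 0,"rx": 0,"ry": 0,"rz": 0.0193,"gripper": 0.6},
    {"x": 0,"y": 0,"z": 0,"rx": 0,"ry": 0,"rz": 0.0193,"gripper": 0.6},
    {"x": 0,"y": 0,"z": 0,"rx": 0,"ry": 0,"rz": 0.0193,"gripper": 0.6},
    {"x": 0,"y": 0,"z": 0,"rx": 0,"ry": 0,"rz": 0,"gripper": 0.6},
    {"x": 0,"y": 0,"z": 0,"rx": 0,"ry": 0,"rz": 0,"gripper": 0.6}
  ]
}}

```text
clock: 14.33
eef_pos: [544.9, -258.1, 252.4]
ee_rot: [-0.001, 0.913, 0.408, -0.0]
contact_force: [0.5, 0.1, -0.1]
gripper_width: 0.8
gripper_force: 0.0
```

```bash
python3 -c "
from h import *
go([542,-257,100],-41.8)"
```

```text
t 14.33 p [ 544.9 -258.1  252.4] yaw -41.79 zax [-0.001  0.001 -1.   ] F [ 0.5  0.1 -0.1] w 68.0 gf 0.0
rz 0.0
tool frac x,y,z [-0.0011 -0.0029  0.1524] dist 152.5
```

{"api": "drive_tool", "payload": {
  "increments": [
    {"x": -0.001,"y": -0.003,"z": 0.03,"rx": 0,"ry": 0,"rz": 0,"gripper": 0.6},
    {"x": 0,"y": 0,"z": 0.038,"rx": 0,"ry": 0,"rz": 0,"gripper": 0.6},
    {"x": 0,"y": 0,"z": 0.038,"rx": 0,"ry": 0,"rz": 0,"gripper": 0.6},
    {"x": 0,"y": 0,"z": 0.03,"rx": 0,"ry": 0,"rz": 0,"gripper": 0.6},
    {"x": 0,"y": 0,"z": 0.018,"rx": 0,"ry": 0,"rz": 0,"gripper": 0.6},
    {"x": 0,"y": 0,"z": 0,"rx": 0,"ry": 0,"rz": 0,"gripper": 0.6},
    {"x": 0,"y": 0,"z": 0,"rx": 0,"ry": 0,"rz": 0,"gripper": 0.6}
  ]
}}

```text
clock: 14.92
eef_pos: [542.1, -256.9, 99.0]
ee_rot: [-0.001, 0.913, 0.408, -0.0]
contact_force: [0.5, 0.1, 0.8]
gripper_width: 0.799
gripper_force: 0.0
```

{"api": "drive_tool", "payload": {
  "increments": [
    {"x": 0,"y": 0,"z": 0,"rx": 0,"ry": 0,"rz": 0,"gripper": -1},
    {"x": 0,"y": 0,"z": 0,"rx": 0,"ry": 0,"rz": 0,"gripper": -1},
    {"x": 0,"y": 0,"z": 0,"rx": 0,"ry": 0,"rz": 0,"gripper": -1},
    {"x": 0,"y": 0,"z": 0,"rx": 0,"ry": 0,"rz": 0,"gripper": -1},
    {"x": 0,"y": 0,"z": 0,"rx": 0,"ry": 0,"rz": 0,"gripper": -1},
    {"x": 0,"y": 0,"z": 0,"rx": 0,"ry": 0,"rz": 0,"gripper": -1}
  ]
}}

```text
clock: 15.42
eef_pos: [542.8, -257.6, 101.4]
ee_rot: [0.002, 0.913, 0.407, 0.001]
contact_force: [-1.1, -0.1, 6.9]
gripper_width: 0.597
gripper_force: 62.4
```

```bash
python3 -c "
from h import *
go([542,-257,100],-41.8)
c=cap('scene');f=c['frame']
cv2.imwrite('pics/c7.png',cv2.resize(f[120:210,135:235,::-1],(600,540),interpolation=cv2.INTER_CUBIC))"
```

```text
t 15.42 p [ 542.8 -257.6  101.4] yaw -41.95 zax [ 0.003 -0.002 -1.   ] F [-1.1 -0.1  6.9] w 50.7 gf 62.4
rz -0.0004
tool frac x,y,z [-0.0001 -0.001   0.0014] dist 1.7
```

View pics/c7.png

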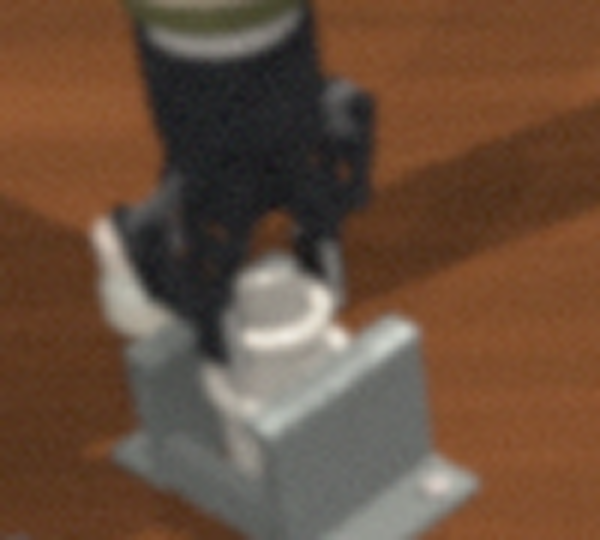

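The fingers hold the medium collar along the channel. Next I'll pull it.

{"api": "drive_tool", "payload": {
  "increments": [
    {"x": 0,"y": 0,"z": -0.002,"rx": 0,"ry": 0,"rz": 0,"gripper": -1},
    {"x": 0,"y": 0,"z": -0.003,"rx": 0,"ry": 0,"rz": 0,"gripper": -1},
    {"x": 0,"y": 0,"z": -0.004,"rx": 0,"ry": 0,"rz": 0,"gripper": -1},
    {"x": 0,"y": 0,"z": -0.004,"rx": 0,"ry": 0,"rz": 0,"gripper": -1},
    {"x": 0,"y": 0,"z": -0.005,"rx": 0,"ry": 0,"rz": 0,"gripper": -1},
    {"x": 0,"y": 0,"z": -0.005,"rx": 0,"ry": 0,"rz": 0,"gripper": -1}
  ]
}}

```text
clock: 15.97
eef_pos: [541.7, -256.7, 121.2]
ee_rot: [-0.001, 0.914, 0.407, -0.001]
contact_force: [0.7, -1.2, -19.9]
gripper_width: 0.6
gripper_force: 65.7
```

{"api": "drive_tool", "payload": {
  "increments": [
    {"x": 0,"y": 0,"z": -0.005,"rx": 0,"ry": 0,"rz": 0,"gripper": -1},
    {"x": 0,"y": 0,"z": -0.005,"rx": 0,"ry": 0,"rz": 0,"gripper": -1},
    {"x": 0,"y": 0,"z": -0.005,"rx": 0,"ry": 0,"rz": 0,"gripper": -1},
    {"x": 0,"y": 0,"z": -0.005,"rx": 0,"ry": 0,"rz": 0,"gripper": -1},
    {"x": 0,"y": 0,"z": -0.005,"rx": 0,"ry": 0,"rz": 0,"gripper": -1}
  ]
}}

```text
clock: 16.38
eef_pos: [542.6, -257.2, 148.9]
ee_rot: [0.001, 0.914, 0.407, 0.001]
contact_force: [0.3, 0.1, -2.1]
gripper_width: 0.594
gripper_force: 67.2
```

{"api": "drive_tool", "payload": {
  "increments": [
    {"x": 0,"y": 0,"z": -0.008,"rx": 0,"ry": 0,"rz": 0,"gripper": -1},
    {"x": 0,"y": 0,"z": -0.012,"rx": 0,"ry": 0,"rz": 0,"gripper": -1},
    {"x": 0,"y": 0,"z": -0.015,"rx": 0,"ry": 0,"rz": 0,"gripper": -1},
    {"x": 0,"y": 0,"z": -0.015,"rx": 0,"ry": 0,"rz": 0,"gripper": -1},
    {"x": 0,"y": 0,"z": -0.015,"rx": 0,"ry": 0,"rz": 0,"gripper": -1},
    {"x": 0,"y": 0,"z": -0.015,"rx": 0,"ry": 0,"rz": 0,"gripper": -1},
    {"x": 0,"y": 0,"z": -0.01,"rx": 0,"ry": 0,"rz": 0,"gripper": -1},
    {"x": 0,"y": 0,"z": 0,"rx": 0,"ry": 0,"rz": 0,"gripper": -1}
  ]
}}

```text
clock: 17.05
eef_pos: [542.9, -257.4, 240.1]
ee_rot: [0.002, 0.914, 0.407, 0.001]
contact_force: [-0.0, -0.6, -1.5]
gripper_width: 0.595
gripper_force: 67.2
```

```bash
python3 -c "
from h import *
go([635.5,149,102])
c=cap('scene');f=c['frame']
cv2.imwrite('pics/c8.png',cv2.resize(f[90:210,135:255,::-1],(480,480),interpolation=cv2.INTER_CUBIC))"
```

```text
t 17.05 p [ 542.9 -257.4  240.1] yaw -41.99 zax [ 0.004 -0.003 -1.   ] F [-0.  -0.6 -1.5] w 50.6 gf 67.2
tool frac x,y,z [ 0.364  -0.2031  0.1381] dist 439.1
```

View pics/c8.png

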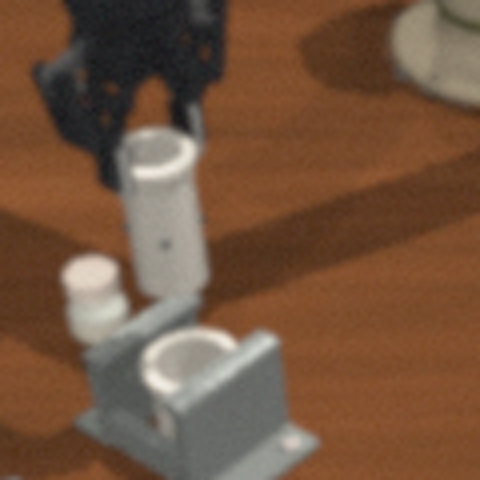

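The medium pot is out and hanging level, with the large pot still in the bracket. Next I'll carry it to the middle dish.

{"api": "drive_tool", "payload": {
  "increments": [
    {"x": 0.012,"y": -0.0068,"z": 0,"rx": 0,"ry": 0,"rz": 0,"gripper": -1},
    {"x": 0.012,"y": -0.0068,"z": 0,"rx": 0,"ry": 0,"rz": 0,"gripper": -1},
    {"x": 0.0243,"y": -0.0135,"z": 0,"rx": 0,"ry": 0,"rz": 0,"gripper": -1},
    {"x": 0.0243,"y": -0.0135,"z": 0,"rx": 0,"ry": 0,"rz": 0,"gripper": -1},
    {"x": 0.0243,"y": -0.0135,"z": 0,"rx": 0,"ry": 0,"rz": 0,"gripper": -1},
    {"x": 0.0243,"y": -0.0135,"z": 0,"rx": 0,"ry": 0,"rz": 0,"gripper": -1},
    {"x": 0.0243,"y": -0.0135,"z": 0,"rx": 0,"ry": 0,"rz": 0,"gripper": -1},
    {"x": 0.0243,"y": -0.0135,"z": 0,"rx": 0,"ry": 0,"rz": 0,"gripper": -1},
    {"x": 0.0243,"y": -0.0135,"z": 0,"rx": 0,"ry": 0,"rz": 0,"gripper": -1},
    {"x": 0.0243,"y": -0.0135,"z": 0,"rx": 0,"ry": 0,"rz": 0,"gripper": -1},
    {"x": 0.0243,"y": -0.0135,"z": 0,"rx": 0,"ry": 0,"rz": 0,"gripper": -1},
    {"x": 0.0243,"y": -0.0135,"z": 0,"rx": 0,"ry": 0,"rz": 0,"gripper": -1}
  ]
}}

```text
clock: 18.1
eef_pos: [610.0, 43.7, 236.5]
ee_rot: [-0.001, 0.913, 0.407, -0.001]
contact_force: [0.3, -0.5, -1.6]
gripper_width: 0.596
gripper_force: 67.2
```

{"api": "drive_tool", "payload": {
  "increments": [
    {"x": 0.0243,"y": -0.0135,"z": 0,"rx": 0,"ry": 0,"rz": 0,"gripper": -1},
    {"x": 0.0243,"y": -0.0135,"z": 0,"rx": 0,"ry": 0,"rz": 0,"gripper": -1},
    {"x": 0.0243,"y": -0.0135,"z": 0,"rx": 0,"ry": 0,"rz": 0,"gripper": -1},
    {"x": 0.012,"y": -0.0068,"z": 0,"rx": 0,"ry": 0,"rz": 0,"gripper": -1},
    {"x": 0.012,"y": -0.0068,"z": 0,"rx": 0,"ry": 0,"rz": 0,"gripper": -1},
    {"x": 0,"y": 0,"z": 0,"rx": 0,"ry": 0,"rz": 0,"gripper": -1},
    {"x": 0,"y": 0,"z": 0,"rx": 0,"ry": 0,"rz": 0,"gripper": -1}
  ]
}}

```text
clock: 18.68
eef_pos: [634.9, 149.3, 236.9]
ee_rot: [0.0, 0.913, 0.407, -0.0]
contact_force: [0.0, -0.5, -2.1]
gripper_width: 0.595
gripper_force: 67.2
```

```bash
python3 -c "
from h import *
go([635.5,149,102])
p=get_obs()['eef_pos'];c=cap('scene');f=c['frame'];g=f[...,2].astype(int)
for z in(20,40,60):
    u,v=proj(c,[p[0],p[1],p[2]-97+z]);print(u,g[int(round(v)),int(u)-16:int(u)+18])
"
```

```text
t 18.68 p [634.9 149.3 236.9] yaw -41.96 zax [-0.001 -0.    -1.   ] F [ 0.  -0.5 -2.1] w 50.6 gf 67.2
tool frac x,y,z [0.0002 0.0007 0.1349] dist 134.9
337.0735261075593 [ 40  36  45  64 110 144 150 130 114 121 121 124 130 131 137 135 136 133
 132 127 126 132 142 146 160 181 202 211 211 202 184 174 152 108]
338.0339563391232 [ 39  54  94 137 161 153 129 106 106 113 121 127 132 134 136 139 136 140
 136 140 140 142 143 145 153 158 153 139 134 135 120  87  56  42]
339.0192602660795 [ 41  37  43  38  34  54  73  94 108 110 112 113 112 122 130 133 135 140
 138 139 137 139 140 144 142 125  85  44  41  41  40  42  34  42]
```

{"api": "drive_tool", "payload": {
  "increments": [
    {"x": 0,"y": 0,"z": 0.02,"rx": 0,"ry": 0,"rz": 0,"gripper": -1},
    {"x": 0,"y": 0,"z": 0.03,"rx": 0,"ry": 0,"rz": 0,"gripper": -1},
    {"x": 0,"y": 0,"z": 0.03,"rx": 0,"ry": 0,"rz": 0,"gripper": -1},
    {"x": 0,"y": 0,"z": 0.025,"rx": 0,"ry": 0,"rz": 0,"gripper": -1},
    {"x": 0,"y": 0,"z": 0.012,"rx": 0,"ry": 0,"rz": 0,"gripper": -1},
    {"x": 0,"y": 0,"z": 0.006,"rx": 0,"ry": 0,"rz": 0,"gripper": -1},
    {"x": 0,"y": 0,"z": 0.004,"rx": 0,"ry": 0,"rz": 0,"gripper": -1},
    {"x": 0,"y": 0,"z": 0.003,"rx": 0,"ry": 0,"rz": 0,"gripper": -1},
    {"x": 0,"y": 0,"z": 0.002,"rx": 0,"ry": 0,"rz": 0,"gripper": -1},
    {"x": 0,"y": 0,"z": 0,"rx": 0,"ry": 0,"rz": 0,"gripper": -1},
    {"x": 0,"y": 0,"z": 0,"rx": 0,"ry": 0,"rz": 0,"gripper": -1}
  ]
}}

```text
clock: 19.65
eef_pos: [635.4, 149.0, 106.1]
ee_rot: [0.0, 0.914, 0.407, 0.001]
contact_force: [0.9, -0.5, -2.2]
gripper_width: 0.595
gripper_force: 67.2
```

{"api": "drive_tool", "payload": {
  "increments": [
    {"x": 0,"y": 0,"z": 0.001,"rx": 0,"ry": 0,"rz": 0,"gripper": -1},
    {"x": 0,"y": 0,"z": 0,"rx": 0,"ry": 0,"rz": 0,"gripper": -1}
  ]
}}

```text
clock: 19.82
eef_pos: [635.2, 149.1, 104.6]
ee_rot: [0.0, 0.914, 0.407, 0.0]
contact_force: [0.4, 0.8, -1.9]
gripper_width: 0.595
gripper_force: 67.2
```

{"api": "drive_tool", "payload": {
  "increments": [
    {"x": 0,"y": 0,"z": 0.001,"rx": 0,"ry": 0,"rz": 0,"gripper": -1},
    {"x": 0,"y": 0,"z": 0.001,"rx": 0,"ry": 0,"rz": 0,"gripper": -1},
    {"x": 0,"y": 0,"z": 0,"rx": 0,"ry": 0,"rz": 0,"gripper": -1}
  ]
}}

```text
clock: 20.07
eef_pos: [635.0, 149.1, 102.1]
ee_rot: [-0.0, 0.914, 0.407, -0.0]
contact_force: [-0.9, 0.4, -1.3]
gripper_width: 0.596
gripper_force: 67.2
```

{"api": "drive_tool", "payload": {
  "increments": [
    {"x": 0,"y": 0,"z": 0.001,"rx": 0,"ry": 0,"rz": 0,"gripper": -1},
    {"x": 0,"y": 0,"z": 0,"rx": 0,"ry": 0,"rz": 0,"gripper": -1}
  ]
}}

```text
clock: 20.23
eef_pos: [635.2, 149.1, 101.6]
ee_rot: [0.0, 0.914, 0.407, 0.0]
contact_force: [-0.4, 1.1, 0.5]
gripper_width: 0.595
gripper_force: 67.4
```

{"api": "drive_tool", "payload": {
  "increments": [
    {"x": 0,"y": 0,"z": 0.0005,"rx": 0,"ry": 0,"rz": 0,"gripper": -1},
    {"x": 0,"y": 0,"z": 0,"rx": 0,"ry": 0,"rz": 0,"gripper": 0.7},
    {"x": 0,"y": 0,"z": 0,"rx": 0,"ry": 0,"rz": 0,"gripper": 0.7},
    {"x": 0,"y": 0,"z": 0,"rx": 0,"ry": 0,"rz": 0,"gripper": 0.7},
    {"x": 0,"y": 0,"z": 0,"rx": 0,"ry": 0,"rz": 0,"gripper": 0.7},
    {"x": 0,"y": 0,"z": -0.01,"rx": 0,"ry": 0,"rz": 0,"gripper": 0.7},
    {"x": 0,"y": 0,"z": -0.03,"rx": 0,"ry": 0,"rz": 0,"gripper": 1},
    {"x": 0,"y": 0,"z": -0.04,"rx": 0,"ry": 0,"rz": 0,"gripper": 1},
    {"x": 0,"y": 0,"z": -0.03,"rx": 0,"ry": 0,"rz": 0,"gripper": 1},
    {"x": 0,"y": 0,"z": -0.02,"rx": 0,"ry": 0,"rz": 0,"gripper": 1}
  ]
}}

```text
clock: 21.07
eef_pos: [635.6, 149.1, 235.6]
ee_rot: [0.001, 0.914, 0.407, 0.003]
contact_force: [1.2, 0.5, 0.5]
gripper_width: 0.999
gripper_force: 0.0
```

```bash
python3 - <<'E'
from h import *
c=cap("top"); f=c["frame"]
m=(f.min(2)>165).astype(np.uint8); w=np.zeros_like(m); cv2.circle(w,(343,203),17,1,-1)
print((m*w)[188:218,326:360].astype(str).tolist() and "\n".join("".join(".#"[x] for x in r_) for r_ in (m*w)[186:220,326:362]))
pp=proj(c,[541.5,-257,70]);print("pred",pp)
s=cap("scene");F=s["frame"];g=F[...,2].astype(int)
for z in(30,60,80):   # medium in dish, upright check
    u,v=proj(s,[635,149,z+4]);r_=np.where(g[int(round(v)),int(u)-16:int(u)+18]>85)[0]+int(u)-16;print(z,u,r_.min(),r_.max())
go([541.5,-257,150])
E
```

```text
....................................
....................................
....................................
...............###..................
..............#######...............
.............##########.............
..................######............
.....................####...........
......................####..........
.......................####.........
........................###.........
.........................###........
.........................####.......
..........................###.......
..........................###.......
..................#.......###.......
....#............##.......###.......
...##............##.......###.......
..###............###......###.......
...##............###......###.......
..####...........###......##........
...###............##.....###........
...####...........##.....###........
...####.................###.........
....####...............###..........
.....#####............###...........
......#####..........####......#....
.......#################............
........###############.............
..........###########...............
..............###...................
....................................
....................................
....................................
pred [341.30589125 202.29634625]
30 331.44247852863134 318 340
60 332.6833770703822 324 341
80 333.535557547995 325 350
t 21.17 p [636.2 149.2 236. ] yaw -41.99 zax [ 0.009  0.    -1.   ] F [-0.1  0.9  0.1] w 85.0 gf 0.0
tool frac x,y,z [-0.3652  0.2014  0.086 ] dist 425.9
```

{"api": "drive_tool", "payload": {
  "increments": [
    {"x": -0.0166,"y": 0.0092,"z": 0,"rx": 0,"ry": 0,"rz": 0,"gripper": 1},
    {"x": -0.0332,"y": 0.0183,"z": 0,"rx": 0,"ry": 0,"rz": 0,"gripper": 1},
    {"x": -0.0332,"y": 0.0183,"z": 0,"rx": 0,"ry": 0,"rz": 0,"gripper": 1},
    {"x": -0.0332,"y": 0.0183,"z": 0,"rx": 0,"ry": 0,"rz": 0,"gripper": 1},
    {"x": -0.0332,"y": 0.0183,"z": 0,"rx": 0,"ry": 0,"rz": 0,"gripper": 1},
    {"x": -0.0332,"y": 0.0183,"z": 0,"rx": 0,"ry": 0,"rz": 0,"gripper": 1},
    {"x": -0.0332,"y": 0.0183,"z": 0,"rx": 0,"ry": 0,"rz": 0,"gripper": 1},
    {"x": -0.0332,"y": 0.0183,"z": 0,"rx": 0,"ry": 0,"rz": 0,"gripper": 1},
    {"x": -0.0332,"y": 0.0183,"z": 0,"rx": 0,"ry": 0,"rz": 0,"gripper": 1},
    {"x": -0.0332,"y": 0.0183,"z": 0,"rx": 0,"ry": 0,"rz": 0,"gripper": 1},
    {"x": -0.0332,"y": 0.0183,"z": 0,"rx": 0,"ry": 0,"rz": 0,"gripper": 1},
    {"x": -0.0166,"y": 0.0092,"z": 0,"rx": 0,"ry": 0,"rz": 0,"gripper": 1}
  ]
}}

```text
clock: 22.17
eef_pos: [538.9, -260.8, 230.2]
ee_rot: [-0.0, 0.914, 0.405, -0.001]
contact_force: [1.1, -0.4, 0.7]
gripper_width: 1.0
gripper_force: 0.0
```

{"api": "drive_tool", "payload": {
  "increments": [
    {"x": 0,"y": 0,"z": 0.02,"rx": 0,"ry": 0,"rz": 0,"gripper": 1},
    {"x": 0,"y": 0,"z": 0.03,"rx": 0,"ry": 0,"rz": 0,"gripper": 1},
    {"x": 0,"y": 0,"z": 0.03,"rx": 0,"ry": 0,"rz": 0,"gripper": 1},
    {"x": 0,"y": 0,"z": 0,"rx": 0,"ry": 0,"rz": 0,"gripper": 1},
    {"x": 0,"y": 0,"z": 0,"rx": 0,"ry": 0,"rz": 0,"gripper": 1}
  ]
}}

```text
clock: 22.58
eef_pos: [540.0, -256.8, 150.1]
ee_rot: [-0.001, 0.914, 0.407, -0.001]
contact_force: [-0.2, -0.5, 1.4]
gripper_width: 0.998
gripper_force: 0.0
```

```bash
python3 -c "
from h import *
go([542,-256.5,60],-41.8)"
```

```text
t 22.58 p [ 540.  -256.8  150.1] yaw -42.0 zax [-0.003  0.002 -1.   ] F [-0.2 -0.5  1.4] w 84.8 gf 0.0
rz -0.0005
tool frac x,y,z [0.0016 0.0013 0.0901] dist 90.1
```

{"api": "drive_tool", "payload": {
  "increments": [
    {"x": 0.0015,"y": 0.0013,"z": 0.02,"rx": 0,"ry": 0,"rz": 0,"gripper": 1},
    {"x": 0,"y": 0,"z": 0.02,"rx": 0,"ry": 0,"rz": 0,"gripper": 1},
    {"x": 0,"y": 0,"z": 0.02,"rx": 0,"ry": 0,"rz": 0,"gripper": 1},
    {"x": 0,"y": 0,"z": 0,"rx": 0,"ry": 0,"rz": 0,"gripper": 1},
    {"x": 0,"y": 0,"z": 0,"rx": 0,"ry": 0,"rz": 0,"gripper": 1}
  ]
}}

```text
clock: 23.0
eef_pos: [543.0, -257.1, 92.3]
ee_rot: [0.001, 0.913, 0.407, 0.0]
contact_force: [0.5, 0.5, 0.5]
gripper_width: 0.998
gripper_force: 0.0
```

{"api": "drive_tool", "payload": {
  "increments": [
    {"x": 0,"y": 0,"z": 0.012,"rx": 0,"ry": 0,"rz": 0,"gripper": 1},
    {"x": 0,"y": 0,"z": 0.01,"rx": 0,"ry": 0,"rz": 0,"gripper": 1},
    {"x": 0,"y": 0,"z": 0.007,"rx": 0,"ry": 0,"rz": 0,"gripper": 1},
    {"x": 0,"y": 0,"z": 0,"rx": 0,"ry": 0,"rz": 0,"gripper": 1}
  ]
}}

```text
clock: 23.33
eef_pos: [542.2, -256.7, 61.4]
ee_rot: [-0.0, 0.914, 0.407, -0.0]
contact_force: [-0.9, 1.1, -0.7]
gripper_width: 1.003
gripper_force: 0.0
```

No contact on the way down, so I'll close on the collar.

{"api": "drive_tool", "payload": {
  "increments": [
    {"x": 0,"y": 0,"z": 0,"rx": 0,"ry": 0,"rz": 0,"gripper": -1},
    {"x": 0,"y": 0,"z": 0,"rx": 0,"ry": 0,"rz": 0,"gripper": -1},
    {"x": 0,"y": 0,"z": 0,"rx": 0,"ry": 0,"rz": 0,"gripper": -1},
    {"x": 0,"y": 0,"z": 0,"rx": 0,"ry": 0,"rz": 0,"gripper": -1},
    {"x": 0,"y": 0,"z": 0,"rx": 0,"ry": 0,"rz": 0,"gripper": -1},
    {"x": 0,"y": 0,"z": 0,"rx": 0,"ry": 0,"rz": 0,"gripper": -1}
  ]
}}

```text
clock: 23.83
eef_pos: [542.8, -257.0, 63.4]
ee_rot: [0.001, 0.914, 0.407, 0.0]
contact_force: [-1.8, 0.9, 6.3]
gripper_width: 0.787
gripper_force: 66.4
```

{"api": "drive_tool", "payload": {
  "increments": [
    {"x": 0,"y": 0,"z": -0.002,"rx": 0,"ry": 0,"rz": 0,"gripper": -1},
    {"x": 0,"y": 0,"z": -0.002,"rx": 0,"ry": 0,"rz": 0,"gripper": -1},
    {"x": 0,"y": 0,"z": 0,"rx": 0,"ry": 0,"rz": 0,"gripper": -1}
  ]
}}

```text
clock: 24.08
eef_pos: [542.6, -257.0, 66.4]
ee_rot: [0.0, 0.914, 0.407, 0.0]
contact_force: [-0.6, -0.7, -1.9]
gripper_width: 0.791
gripper_force: 67.3
```

{"api": "drive_tool", "payload": {
  "increments": [
    {"x": 0,"y": -0.004,"z": 0,"rx": 0,"ry": 0,"rz": 0,"gripper": -1},
    {"x": 0,"y": -0.006,"z": 0,"rx": 0,"ry": 0,"rz": 0,"gripper": -1},
    {"x": 0,"y": -0.006,"z": 0,"rx": 0,"ry": 0,"rz": 0,"gripper": -1},
    {"x": 0,"y": -0.006,"z": 0,"rx": 0,"ry": 0,"rz": 0,"gripper": -1},
    {"x": 0,"y": -0.006,"z": 0,"rx": 0,"ry": 0,"rz": 0,"gripper": -1},
    {"x": 0,"y": 0,"z": 0,"rx": 0,"ry": 0,"rz": 0,"gripper": -1}
  ]
}}

```text
clock: 24.58
eef_pos: [520.6, -237.1, 65.8]
ee_rot: [-0.001, 0.913, 0.407, -0.0]
contact_force: [0.2, -0.2, -2.3]
gripper_width: 0.787
gripper_force: 67.5
```

{"api": "drive_tool", "payload": {
  "increments": [
    {"x": 0,"y": -0.008,"z": 0,"rx": 0,"ry": 0,"rz": 0,"gripper": -1},
    {"x": 0,"y": -0.01,"z": 0,"rx": 0,"ry": 0,"rz": 0,"gripper": -1},
    {"x": 0,"y": -0.01,"z": 0,"rx": 0,"ry": 0,"rz": 0,"gripper": -1},
    {"x": 0,"y": -0.01,"z": 0,"rx": 0,"ry": 0,"rz": 0,"gripper": -1},
    {"x": 0,"y": -0.015,"z": 0,"rx": 0,"ry": 0,"rz": 0,"gripper": -1},
    {"x": 0,"y": -0.015,"z": 0,"rx": 0,"ry": 0,"rz": 0,"gripper": -1},
    {"x": 0,"y": -0.015,"z": 0,"rx": 0,"ry": 0,"rz": 0,"gripper": -1},
    {"x": 0,"y": -0.01,"z": 0,"rx": 0,"ry": 0,"rz": 0,"gripper": -1},
    {"x": 0,"y": 0,"z": 0,"rx": 0,"ry": 0,"rz": 0,"gripper": -1}
  ]
}}

```text
clock: 25.33
eef_pos: [450.9, -174.4, 65.9]
ee_rot: [-0.001, 0.913, 0.407, -0.0]
contact_force: [-0.3, -0.1, -2.1]
gripper_width: 0.787
gripper_force: 67.6
```

```bash
python3 -c "
from h import *
go([437,212,64])"
```

```text
t 25.33 p [ 450.9 -174.4   65.9] yaw -41.97 zax [-0.001  0.001 -1.   ] F [-0.3 -0.1 -2.1] w 66.9 gf 67.6
tool frac x,y,z [ 0.278  -0.2688  0.0019] dist 386.7
```

{"api": "drive_tool", "payload": {
  "increments": [
    {"x": 0,"y": 0,"z": -0.01,"rx": 0,"ry": 0,"rz": 0,"gripper": -1},
    {"x": 0,"y": 0,"z": -0.02,"rx": 0,"ry": 0,"rz": 0,"gripper": -1},
    {"x": 0,"y": 0,"z": -0.025,"rx": 0,"ry": 0,"rz": 0,"gripper": -1},
    {"x": 0,"y": 0,"z": -0.025,"rx": 0,"ry": 0,"rz": 0,"gripper": -1},
    {"x": 0,"y": 0,"z": -0.02,"rx": 0,"ry": 0,"rz": 0,"gripper": -1},
    {"x": 0.01,"y": -0.0096,"z": 0,"rx": 0,"ry": 0,"rz": 0,"gripper": -1},
    {"x": 0.01,"y": -0.0096,"z": 0,"rx": 0,"ry": 0,"rz": 0,"gripper": -1},
    {"x": 0.02,"y": -0.0192,"z": 0,"rx": 0,"ry": 0,"rz": 0,"gripper": -1},
    {"x": 0.02,"y": -0.0192,"z": 0,"rx": 0,"ry": 0,"rz": 0,"gripper": -1},
    {"x": 0.02,"y": -0.0192,"z": 0,"rx": 0,"ry": 0,"rz": 0,"gripper": -1},
    {"x": 0.02,"y": -0.0192,"z": 0,"rx": 0,"ry": 0,"rz": 0,"gripper": -1},
    {"x": 0.02,"y": -0.0192,"z": 0,"rx": 0,"ry": 0,"rz": 0,"gripper": -1}
  ]
}}

```text
clock: 26.33
eef_pos: [445.9, -7.2, 164.3]
ee_rot: [-0.001, 0.913, 0.407, -0.001]
contact_force: [-0.1, 0.2, -1.8]
gripper_width: 0.788
gripper_force: 68.0
```

{"api": "drive_tool", "payload": {
  "increments": [
    {"x": 0.02,"y": -0.0192,"z": 0,"rx": 0,"ry": 0,"rz": 0,"gripper": -1},
    {"x": 0.02,"y": -0.0192,"z": 0,"rx": 0,"ry": 0,"rz": 0,"gripper": -1},
    {"x": 0.02,"y": -0.0192,"z": 0,"rx": 0,"ry": 0,"rz": 0,"gripper": -1},
    {"x": 0.02,"y": -0.0192,"z": 0,"rx": 0,"ry": 0,"rz": 0,"gripper": -1},
    {"x": 0.02,"y": -0.0192,"z": 0,"rx": 0,"ry": 0,"rz": 0,"gripper": -1},
    {"x": 0.02,"y": -0.0192,"z": 0,"rx": 0,"ry": 0,"rz": 0,"gripper": -1},
    {"x": 0.02,"y": -0.0192,"z": 0,"rx": 0,"ry": 0,"rz": 0,"gripper": -1},
    {"x": 0.01,"y": -0.0096,"z": 0,"rx": 0,"ry": 0,"rz": 0,"gripper": -1},
    {"x": 0.01,"y": -0.0096,"z": 0,"rx": 0,"ry": 0,"rz": 0,"gripper": -1},
    {"x": 0,"y": 0,"z": 0,"rx": 0,"ry": 0,"rz": 0,"gripper": -1},
    {"x": 0,"y": 0,"z": 0,"rx": 0,"ry": 0,"rz": 0,"gripper": -1}
  ]
}}

```text
clock: 27.25
eef_pos: [438.8, 212.8, 164.5]
ee_rot: [-0.0, 0.913, 0.408, -0.001]
contact_force: [-0.0, -0.7, -2.5]
gripper_width: 0.785
gripper_force: 68.0
```

```bash
python3 -c "
from h import *
go([437,211.5,67])"
```

```text
t 27.25 p [438.8 212.8 164.5] yaw -41.88 zax [-0.003 -0.001 -1.   ] F [-0.  -0.7 -2.5] w 66.7 gf 68.0
tool frac x,y,z [-0.0022 -0.0005  0.0975] dist 97.5
```

{"api": "drive_tool", "payload": {
  "increments": [
    {"x": -0.002,"y": 0,"z": 0.015,"rx": 0,"ry": 0,"rz": 0,"gripper": -1},
    {"x": 0,"y": 0,"z": 0.025,"rx": 0,"ry": 0,"rz": 0,"gripper": -1},
    {"x": 0,"y": 0,"z": 0.025,"rx": 0,"ry": 0,"rz": 0,"gripper": -1},
    {"x": 0,"y": 0,"z": 0.013,"rx": 0,"ry": 0,"rz": 0,"gripper": -1},
    {"x": 0,"y": 0,"z": 0.006,"rx": 0,"ry": 0,"rz": 0,"gripper": -1},
    {"x": 0,"y": 0,"z": 0.005,"rx": 0,"ry": 0,"rz": 0,"gripper": -1},
    {"x": 0,"y": 0,"z": 0.003,"rx": 0,"ry": 0,"rz": 0,"gripper": -1},
    {"x": 0,"y": 0,"z": 0.002,"rx": 0,"ry": 0,"rz": 0,"gripper": -1},
    {"x": 0,"y": 0,"z": 0,"rx": 0,"ry": 0,"rz": 0,"gripper": -1},
    {"x": 0,"y": 0,"z": 0,"rx": 0,"ry": 0,"rz": 0,"gripper": -1}
  ]
}}

```text
clock: 28.08
eef_pos: [439.0, 210.6, 72.3]
ee_rot: [0.0, 0.914, 0.407, 0.001]
contact_force: [0.4, 0.5, -1.0]
gripper_width: 0.787
gripper_force: 68.1
```

{"api": "drive_tool", "payload": {
  "increments": [
    {"x": 0,"y": 0,"z": 0.001,"rx": 0,"ry": 0,"rz": 0,"gripper": -1},
    {"x": 0,"y": 0,"z": 0,"rx": 0,"ry": 0,"rz": 0,"gripper": -1}
  ]
}}

```text
clock: 28.25
eef_pos: [438.8, 210.6, 71.1]
ee_rot: [0.0, 0.914, 0.407, 0.0]
contact_force: [-0.4, -0.4, -2.5]
gripper_width: 0.789
gripper_force: 68.1
```

{"api": "drive_tool", "payload": {
  "increments": [
    {"x": 0,"y": 0,"z": 0.001,"rx": 0,"ry": 0,"rz": 0,"gripper": -1},
    {"x": 0,"y": 0,"z": 0,"rx": 0,"ry": 0,"rz": 0,"gripper": -1}
  ]
}}

```text
clock: 28.42
eef_pos: [438.7, 210.6, 69.8]
ee_rot: [-0.0, 0.914, 0.407, 0.0]
contact_force: [-0.1, -0.0, -2.0]
gripper_width: 0.787
gripper_force: 68.1
```

{"api": "drive_tool", "payload": {
  "increments": [
    {"x": 0,"y": 0,"z": 0.001,"rx": 0,"ry": 0,"rz": 0,"gripper": -1},
    {"x": 0,"y": 0,"z": 0.001,"rx": 0,"ry": 0,"rz": 0,"gripper": -1},
    {"x": 0,"y": 0,"z": 0,"rx": 0,"ry": 0,"rz": 0,"gripper": -1}
  ]
}}

```text
clock: 28.67
eef_pos: [438.6, 210.5, 67.6]
ee_rot: [-0.0, 0.914, 0.407, -0.0]
contact_force: [0.6, 0.6, -1.8]
gripper_width: 0.786
gripper_force: 68.1
```

{"api": "drive_tool", "payload": {
  "increments": [
    {"x": 0,"y": 0,"z": 0.001,"rx": 0,"ry": 0,"rz": 0,"gripper": -1},
    {"x": 0,"y": 0,"z": 0,"rx": 0,"ry": 0,"rz": 0,"gripper": -1}
  ]
}}

```text
clock: 28.83
eef_pos: [438.7, 210.6, 67.4]
ee_rot: [0.0, 0.913, 0.407, 0.0]
contact_force: [-1.9, 0.2, 7.2]
gripper_width: 0.783
gripper_force: 68.9
```

Contact at the expected height. I'll release and retreat.

{"api": "drive_tool", "payload": {
  "increments": [
    {"x": 0,"y": 0,"z": 0,"rx": 0,"ry": 0,"rz": 0,"gripper": 1},
    {"x": 0,"y": 0,"z": 0,"rx": 0,"ry": 0,"rz": 0,"gripper": 1},
    {"x": 0,"y": 0,"z": 0,"rx": 0,"ry": 0,"rz": 0,"gripper": 1},
    {"x": 0,"y": 0,"z": 0,"rx": 0,"ry": 0,"rz": 0,"gripper": 1},
    {"x": 0,"y": 0,"z": -0.005,"rx": 0,"ry": 0,"rz": 0,"gripper": 1},
    {"x": 0,"y": 0,"z": -0.015,"rx": 0,"ry": 0,"rz": 0,"gripper": 1},
    {"x": 0,"y": 0,"z": -0.03,"rx": 0,"ry": 0,"rz": 0,"gripper": 1},
    {"x": 0,"y": 0,"z": -0.04,"rx": 0,"ry": 0,"rz": 0,"gripper": 1},
    {"x": 0,"y": 0,"z": -0.04,"rx": 0,"ry": 0,"rz": 0,"gripper": 1},
    {"x": 0,"y": 0,"z": -0.04,"rx": 0,"ry": 0,"rz": 0,"gripper": 1},
    {"x": 0,"y": 0,"z": -0.02,"rx": 0,"ry": 0,"rz": 0,"gripper": 1}
  ]
}}

```text
clock: 29.75
eef_pos: [439.4, 210.8, 262.0]
ee_rot: [0.001, 0.913, 0.407, 0.003]
contact_force: [-0.5, -0.3, 0.6]
gripper_width: 1.002
gripper_force: 0.0
```

{"api": "drive_tool", "payload": {
  "increments": [
    {"x": -0.03,"y": 0.03,"z": 0,"rx": 0,"ry": 0,"rz": 0,"gripper": 1},
    {"x": -0.03,"y": 0.03,"z": 0,"rx": 0,"ry": 0,"rz": 0,"gripper": 1},
    {"x": -0.03,"y": 0.03,"z": 0,"rx": 0,"ry": 0,"rz": 0,"gripper": 1},
    {"x": -0.03,"y": 0.03,"z": 0,"rx": 0,"ry": 0,"rz": 0,"gripper": 1},
    {"x": -0.03,"y": 0.03,"z": 0,"rx": 0,"ry": 0,"rz": 0,"gripper": 1},
    {"x": -0.03,"y": 0.03,"z": 0,"rx": 0,"ry": 0,"rz": 0,"gripper": 1},
    {"x": 0,"y": 0,"z": 0,"rx": 0,"ry": 0,"rz": 0,"gripper": 1},
    {"x": 0,"y": 0,"z": 0,"rx": 0,"ry": 0,"rz": 0,"gripper": 1},
    {"x": 0,"y": 0,"z": 0,"rx": 0,"ry": 0,"rz": 0,"gripper": 1}
  ]
}}

```text
clock: 30.5
eef_pos: [451.6, -38.8, 257.0]
ee_rot: [-0.0, 0.914, 0.407, 0.0]
contact_force: [-1.0, 0.1, -0.0]
gripper_width: 1.0
gripper_force: 0.0
```

```bash
python3 - <<'E'
from h import *
c=cap("top"); f=c["frame"]; g=(f.min(2)>110).astype(np.uint8)
for n,xy,h,d in(("L",(436.6,210.7),74,70),("M",(634.9,147.5),104,54),("S",(565.7,299.3),132,34)):
    u,v=proj(c,[*xy,h]).round().astype(int); rr=int(d/2/1100*c["fx"])+5
    a=cv2.resize(cv2.cvtColor(f,cv2.COLOR_RGB2GRAY)[v-32:v+33,u-32:u+33],None,fx=4,fy=4,interpolation=cv2.INTER_CUBIC)
    R=d/2*c["fx"]/(1171-h)*4
    k=cv2.HoughCircles(cv2.GaussianBlur(a,(0,0),2),cv2.HOUGH_GRADIENT,1,200,param1=60,param2=8,minRadius=int(R-4),maxRadius=int(R+4))
    if k is not None:
        x,y,r_=k[0,0]; p=at(c,u-32+(x-1.5)/4,v-32+(y-1.5)/4,h); print(n,p.round(1),"R",r_,R,"off",(p[:2]-xy).round(1))
np.save("top3.npy",c,allow_pickle=True)
c0=np.load("top0.npy",allow_pickle=True).item()["frame"]
d=(cv2.absdiff(f,c0).max(2)>60).astype(np.uint8); k=cv2.connectedComponentsWithStats(cv2.morphologyEx(d,cv2.MORPH_OPEN,np.ones((3,3),np.uint8)))[2]
print(k[k[:,4]>15])
go([0,0,0])
E
```

```text
L [440.9 209.5  74. ] R 59.2 58.17754767158701 off [ 4.3 -1.2]
M [635.2 148.3 104. ] R 43.8 46.1416731686902 off [0.3 0.8]
S [568.6 296.6 132. ] R 28.5 29.83509106358933 off [ 2.9 -2.7]
[[     0      0    512    384 184382]
 [   162    155     18     18    108]
 [   168    162     13     12    108]
 [   173    164     17     18    151]
 [   111    192     21     15    247]
 [   186    194     49    115   1440]
 [   228    200     62     62   2101]
 [   205    217     98    116   2717]
 [   258    220      9      5     35]
 [   161    237     11     24    170]
 [   139    239     21     22    290]
 [   374    246     11     15     81]
 [   150    253      8      7     34]
 [   163    300     82     84   4720]]
t 30.55 p [451.6 -38.2 257. ] yaw -41.94 zax [-0.  0. -1.] F [ 0.5  0.1 -0. ] w 85.1 gf 0.0
tool frac x,y,z [-0.2735 -0.3614  0.257 ] dist 521.0
```

```bash
python3 - <<'E'
from h import *
for n in("top0","top2","top3"):
    c=np.load(n+".npy",allow_pickle=True).item(); f=c["frame"][230:285,350:405]; m=(f.min(2)>150); v,u=np.nonzero(m)
    print(n,m.sum(),at(c,u.mean()+350,v.mean()+230,55).round(1))
E
```

```text
top0 261 [ 417.  -336.8   55. ]
top2 276 [ 417.  -335.9   55. ]
top3 207 [ 414.7 -340.9   55. ]
```

```bash
python3 -c "
from h import *
print(r.close_job())"
```

```text
the job is handed in; nothing more can be done
None
```

I handed the job in at about 30.6 s of the 67 s: all three pots are apart and upright in their matching dishes, about 4.5 mm or less off centre in the last top view, and the only bench item showing any change, the specimen jar, reads about 5 mm off, possibly just shadow; the hand-in returned no verdict.

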